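# Turn a batch of drawer knobs over between two trays

## Task

The knobs have to be turned over as a batch so that the screws can go into their feet. Take the dust cover off the loading tray and lay it in its rest; stand the loose knobs on their feet in free pockets of that tray; cap it with the empty tray, mouth down; fold the receiving leaf over the two trays and then, with the loading leaf's handle, turn everything over onto the receiving side. Swing the loading leaf back flat, and lay the emptied tray mouth down on the bench beside the stand, so that every knob is left standing on its head in the receiving tray, which stays on the receiving leaf; leave the things around undisturbed.

Things in the scene. Friction and masses are not known exactly. Their poses are not given: they have to be found in the camera images.
- turner: turning stand, fixed on the bench, 296 mm along x, 290 mm along y: two slatted plywood leaves, left (loading) and right (receiving), swing on one hinge line like the covers of a book. Origin on the bench, in the middle; x along the hinge line, y towards the loading leaf, z up. Two trays mouth to mouth (61 mm) fit between the closed leaves with 1.5 mm to spare
- hinge_mid (a point): middle of the hinge line (the stand's y = 0), 63 mm above the bench. Each leaf has a low stop along its hinge side, 11 mm from the line, and low cheeks at its ends, at x = +-122 mm, all 10 mm high; its outer side is open. A tray up to 5 mm too far out slides against the stop as the leaf rises
- seat_a (a point): where the middle of a tray belongs on the open loading leaf: 43 mm from the hinge line (stand's +y), on the leaf's inner face, 32 mm above the bench when open. The point turns with the leaf. Tray rails hang in the 36 mm gap between the leaf's two slats
- seat_b (a point): the same place on the receiving leaf (stand's -y). The tray there at the start lies mouth down on it
- leaf_a (a joint): angle of the loading leaf (left): 0 = lying open on its own side, 1.57 = upright, 3.14 = folded right over to the other side. Both hinges are stiff (0.55 N m each; some 12 N at the handle turn the loaded pair): a leaf stays wherever it is left
- leaf_b (a joint): angle of the receiving leaf (right): 0 = lying open on its own side, 3.14 = folded right over to the loading side. When the loading leaf is turned with two trays between the closed leaves, it pushes the receiving leaf back before it
- leaf_a_grip (a point): middle of the loading leaf's handle, a round steel bar 12 mm thick and 70 mm long, parallel to the hinge line and 138 mm from it, at x = +56 mm of the stand; as high as the hinge line when the leaf is open or folded over. It moves on a circle about the hinge line, and can turn between the fingers. The leaf's edge is 60 mm from the bar
- leaf_b_grip (a point): middle of the receiving leaf's handle, alike, at x = -56 mm of the stand. With the leaves closed the two bars lie in one line, 42 mm between their ends
- tray_a: loading tray, plywood, 237 x 60 mm, mouth up on the loading leaf: a row of four pockets 52 mm square, centred at x = -82.5, -27.5, 27.5, 82.5 mm. Origin: middle of the floor's outer face; x lengthwise, z to the mouth. Pocket floors at z = 4 mm, side walls and dividers to 18, end walls to 30.5; under the floor a grip rail 90 x 12 mm, down to z = -15. 0.2 kg
- tray_b: empty receiving tray, same make, mouth down on the receiving leaf. Origin: middle of its mouth, level with the edges of the end walls; x lengthwise, z from the mouth to the floor: floor's outer face at z = 30.5 mm, grip rail (90 x 12 mm) on to 45.5, on top at the start. When it caps the loading tray, its origin is 30.5 mm above the loading tray's
- cover: loose clear dust cover on the loading tray's end walls: 237 x 60 mm, with a wooden grip bar on top, 80 mm long (x), 14 mm wide (y). Origin: middle of the ends' lower edges; x lengthwise, z up; top face at z = 30 mm, grip bar from 30 to 52, side panels' lower edges at -10. 0.18 kg
- cover_rest: wooden rest for the dust cover, fixed on the bench right of the stand: two saddles 160 mm apart along its x, each a seat 16 mm above the bench between two horns (76 mm apart along y, 22 mm high). Origin on the bench, in the middle. A cover lying in it has its origin 26 mm above the rest's, x along x
- knob_a: turned wooden drawer knob, 50 mm high, standing in a pocket of the loading tray: foot 44 mm across, neck 24 mm, head 34 mm across (widest 31 to 44 mm above the foot), flat on top. Origin: middle of the foot; z from foot to head. 70 g; grip it by the head
- knob_b: another such knob, standing on its foot on the bench to the left of the turning stand, or absent
- knob_c: another such knob, standing on its foot on the bench to the left of the turning stand, or absent
- knob_d: another such knob, standing on its foot on the bench to the left of the turning stand, or absent
- wood_glue: white squeeze bottle with a yellow nozzle, 58 mm across, 185 mm high, standing near the far right corner; a bystander. Origin: middle of its base
- pencil_mug: white mug, 78 mm across, 97 mm high, near the far left corner; a bystander. Origin: middle of its base
- slip_stone: flat grey slip stone, 40 x 100 x 11 mm, near right of the cover rest; a bystander
- offcut: block of wood, 45 x 90 x 32 mm, lying near left; a bystander
Not all that is in view belongs to the job. What is shaped like the knob_c but yellow is not meant.

How it is judged (in metres and radians):
On the way, in this order (a step that is already met when the one before it is completed fails the run):
1. the dust cover lies in its rest and every knob stands on its foot in the loading tray (x of cover in the frame of cover_rest between -0.03 and 0.03 m and y of cover in the frame of cover_rest between -0.012 and 0.012 m and z of cover in the frame of cover_rest between 0.018 and 0.033 m and angle between cover's own z axis and vertical below 0.1 rad and x of knob_a in the frame of tray_a between -0.106 and 0.106 m and y of knob_a in the frame of tray_a between -0.02 and 0.02 m and z of knob_a in the frame of tray_a between 0 and 0.009 m and angle between each of knob_a, knob_b, knob_c, knob_d's own z axis and vertical below 0.25 rad and x of knob_b in the frame of tray_a between -0.106 and 0.106 m and y of knob_b in the frame of tray_a between -0.02 and 0.02 m and z of knob_b in the frame of tray_a between 0 and 0.009 m and x of knob_c in the frame of tray_a between -0.106 and 0.106 m and y of knob_c in the frame of tray_a between -0.02 and 0.02 m and z of knob_c in the frame of tray_a between 0 and 0.009 m and x of knob_d in the frame of tray_a between -0.106 and 0.106 m and y of knob_d in the frame of tray_a between -0.02 and 0.02 m and z of knob_d in the frame of tray_a between 0 and 0.009 m), for 0.2 s.
2. the receiving tray caps the loading tray, mouth to mouth (x of tray_b in the frame of tray_a between -0.008 and 0.008 m and y of tray_b in the frame of tray_a between -0.012 and 0.012 m and z of tray_b in the frame of tray_a between 0.026 and 0.034 m and angle between the z axis of tray_b and the z axis of tray_a, either way round below 0.1 rad and angle between the x axis of tray_b and the x axis of tray_a, either way round below 0.08 rad and value of joint leaf_a below 0.15 rad), for 0.2 s.
3. the receiving leaf is folded over the two trays (all of step 2 and value of joint leaf_b above 3 rad), for 0.2 s.
4. both leaves with the trays between them are turned over onto the receiving side (x of tray_b in the frame of tray_a between -0.008 and 0.008 m and y of tray_b in the frame of tray_a between -0.012 and 0.012 m and z of tray_b in the frame of tray_a between 0.026 and 0.034 m and angle between the z axis of tray_b and the z axis of tray_a, either way round below 0.1 rad and angle between the x axis of tray_b and the x axis of tray_a, either way round below 0.08 rad and value of joint leaf_a above 3 rad and value of joint leaf_b below 0.1 rad), for 0.2 s.
At the end, for the whole second after the job is handed in: Every knob stands on its head (within 0.29 rad) in the receiving tray, level on the receiving leaf (within 15 mm); loading tray flat, mouth down on the bench, 150 mm or more from the stand's middle; leaves open (0.1 rad); cover level in its rest (30 mm along, 12 mm across); all at rest (x of cover in the frame of cover_rest between -0.03 and 0.03 m and y of cover in the frame of cover_rest between -0.012 and 0.012 m and z of cover in the frame of cover_rest between 0.018 and 0.033 m and angle between cover's own z axis and vertical below 0.1 rad and x of knob_a in the frame of tray_b between -0.106 and 0.106 m and y of knob_a in the frame of tray_b between -0.02 and 0.02 m and z of knob_a in the frame of tray_b between -0.031 and -0.016 m and angle between each of knob_a, knob_b, knob_c, knob_d's own z axis and vertical above 2.85 rad and x of knob_b in the frame of tray_b between -0.106 and 0.106 m and y of knob_b in the frame of tray_b between -0.02 and 0.02 m and z of knob_b in the frame of tray_b between -0.031 and -0.016 m and x of knob_c in the frame of tray_b between -0.106 and 0.106 m and y of knob_c in the frame of tray_b between -0.02 and 0.02 m and z of knob_c in the frame of tray_b between -0.031 and -0.016 m and x of knob_d in the frame of tray_b between -0.106 and 0.106 m and y of knob_d in the frame of tray_b between -0.02 and 0.02 m and z of knob_d in the frame of tray_b between -0.031 and -0.016 m and angle between each of tray_b, tray_a's own z axis and vertical above 3.04 rad and y of tray_b in the frame of turner between -0.062 and -0.024 m and x of tray_b in the frame of turner between -0.015 and 0.015 m and z of tray_b in the frame of turner between 0.055 and 0.07 m and value of joint each of leaf_a, leaf_b below 0.1 rad and height (world z) of tray_a between 0.024 and 0.037 m and horizontal distance between tray_a and turner above 0.15 m and linear speed of each of tray_a, tray_b, cover, knob_a, knob_b, knob_c, knob_d below 0.03 m/s); the robot touches nothing.
It fails at once if a bystander (bottle, mug, slip stone, wood block) is pushed more than 30 mm away or knocked over (distance of any of wood_glue, pencil_mug, slip_stone, offcut from where it was at the start of the episode above 0.03 m).
It fails at once if a knob falls off the bench (height (world z) of any of knob_a, knob_b, knob_c, knob_d below -0.05 m).
Of knob_b, knob_c, knob_d only 1 to 3 are there at a start; the rules pass over those that are not, and their reading is None.
At some moment in a run one of knob_b, knob_c, knob_d may be knocked a few centimetres aside while the robot is not near it.
It also fails if it takes over 210 s, if anything falls off the work surface, if the arm or the gripper's body presses on something with over 40 N, if the wrist force passes 120 N, or if a joint passes its speed limit or range.

## Robot

A 7-joint arm with a two-finger parallel gripper is mounted at the origin on the work surface; the furniture and walls round the work are solid. World frame = base frame: x ahead of the robot, y to its left, z up, the work surface at z = 0. Lengths are in m, angles in degrees, forces in N, time in s.
With the tool pointing down it reaches from about 0.425 to 1.025 m from the base axis. Payload 9.4 kg.
Tool frame: the origin (TCP) lies midway between the tips of the shut fingers; the grasp point (between the pads) lies 19 mm behind it; z points along the fingers, y is the line along which they close (so a half turn about z gives the same grasp; the last joint's range is limited). The gripper opens to 85 mm and grips with 20 to 120 N. Pads are 22 mm wide; open, the fingers measure 114 mm over their backs; the gripper's body (76 mm by 85 mm) begins 54 mm behind the grasp point. The pads swing forward as they close: fully open they stand 13 mm farther back than shut.
Start: joints at [58.688, 34.337, -0.143, 91.639, 0.103, 54.024, -4.572], TCP at [0.328, -0.646, 0.231] pointing down, gripper open.
Joint ranges: [-147.43, 147.43], [-19.82, 112.94], [-74.19, 73.91], [6.32, 146.72], [-59.91, 239.91], [6.04, 106.73], [-150.56, 150.56]. Speed limits (degrees/s): [127.2, 127.2, 172.46, 172.46, 180, 180, 180].

## Interface

Orientations are given as a 3x3 rotation matrix whose columns are the frame's x, y, z axes.
In Python, from rig import arm gives the robot as it stands.
- The arm moves only by the tool drive_tool, never from a script. Its argument "moves" is a list of rows, each a list of 7 numbers: the turn, a rotation vector about the tool's x, y, z in rad, then the shift along the tool's x, y, z in mm, then the closure, from -1 (fully open) to 1 (shut). In form: [[wx, wy, wz, tx, ty, tz, grip], ...]. A call has 1 to 5 rows; each row shifts and turns the commanded pose from where the row before left it, along the tool's axes as they then stand; what a row does not reach is not made up. A row lasts 1/12 s, in which the tool goes at most 41.7 mm and 7.16 degrees, less where a joint would pass 70% of its speed; a pose out of reach is approached as far as the arm can. A call is refused whole if a number of a shift passes 41.7 or a number of a turn 0.125, either way. A call with a gripper value outside its range is refused whole. The fingers move at their own pace and stop on an object; "squeeze" is the grip in N (left out, the last holds). Time passes only in rows, so rows that do not move let the fingers close. It gives the time, the measured TCP pose, the force, the opening and the grip force at its end, in the units of the state.
- arm.get_state(): the state, without advancing time (a new reading comes with each control period).
- arm.capture(name): name is "scene" or "top"; returns (picture, depth): 420x560x3 uint8, blue, green, red; 420x560 float32, m along the optical axis (not along the pixel's ray), 0 where there is no reading.
- arm.camera_info(name): a dict with "fx", "fy", "cx", "cy" (pixels), "k1" (the pictures are not rectified: a ray, as slopes to the right and down, at radius r is drawn at 1 + k1 r^2 times it, then the intrinsics apply), "origin" and "orientation" of the camera in the world. Camera axes: x right, y down, z forward; pixel columns grow to the right and rows downward; lengths in m; the calibration is good to about 2 mm. A picture is of the moment at which its call begins. camera_info takes no time and is no camera call.
- arm.close_job(): hands the job in; it is judged then, once.
The state is a dict: "t": time; "joints": joint angles; "dq": joint speeds; "joint_torque": joint torques, N m; "tcp_pos": TCP position; "ee_rot": TCP orientation; "contact_force": force on the tool from outside, world axes, zero at the start; "wrist_torque": the same for the moment, N m; "width": finger opening in m; "grasp_force": force on a finger pad.
Only numpy, scipy, OpenCV 4.12 (cv2) and the standard library are available. Lean on these libraries where they do the work, as an engineer would, in place of code of your own. Each camera call takes 0.05 s, during which the arm holds its last target. There are 200 camera calls.

## Working session

There is one attempt and no reset: what is moved stays moved. The work goes in short steps, Python scripts to look and compute and a tool call to move; the robot and the scene stay as the last step left them, time stands still between calls to the robot, and variables do not carry over. Pictures are saved under pics/ and viewed, at most 14 in all, crops included, and the job is handed in when it is done.

Besides the shell and the picture viewer there is one more tool, called in YAML: its name, and indented under it one key for each argument. drive_tool: Moves the arm, as the interface text tells. Its arguments: {"type":"object","properties":{"moves":{"type":"array","items":{"type":"array","items":{"type":"number"}}},"squeeze":{"type":"number"}},"required":["moves"]}

```bash
mkdir -p pics; ls; cat > h.py <<'E'
import numpy as np, cv2
from rig import arm
def cap(name, save=None):
    im,d=arm.capture(name); np.savez('/tmp/%s.npz'%name,im=im,d=d)
    if save: cv2.imwrite('pics/'+save+'.png',im)
    return im,d
def cloud(name,d):
    c=arm.camera_info(name); K=np.array([[c['fx'],0,c['cx']],[0,c['fy'],c['cy']],[0,0,1.]])
    v,u=np.mgrid[:d.shape[0],:d.shape[1]]
    p=cv2.undistortPoints(np.stack([u,v],-1).reshape(-1,1,2).astype(float),K,np.array([c['k1'],0,0,0.])).reshape(d.shape+(2,))
    P=np.concatenate([p*d[...,None],d[...,None]],-1)
    W=P@np.array(c['orientation']).T+np.array(c['origin']); W[d<=0]=np.nan
    return W
def st():
    s=arm.get_state(); print('t',round(s['t'],2),'tcp',np.round(s['tcp_pos'],4),'w',round(s['width'],4),'gf',round(s['grasp_force'],1),'F',np.round(s['contact_force'],1),'q',np.round(s['joints'],1)); return s
E
python3 - <<'E'
from h import *
s=st(); print(np.round(s['ee_rot'],3))
for n in('scene','top'):
    cap(n,n+'0'); c=arm.camera_info(n); print({k:np.round(v,3).tolist() for k,v in c.items()})
E
```

```text
pics
t 0.0 tcp [ 0.328  -0.646   0.2304] w 0.0852 gf 0.0 F [ 0.2 -0.6  0.9] q [58.7 34.4 -0.1 91.7  0.1 54.  -4.6]
[[ 0.892  0.453 -0.001]
 [ 0.453 -0.892  0.001]
 [-0.    -0.002 -1.   ]]
{'fx': 385.261, 'fy': 385.261, 'cx': 276.059, 'cy': 204.612, 'k1': -0.065, 'origin': [0.962, -0.237, 0.864], 'orientation': [[0.55, 0.724, -0.417], [0.835, -0.475, 0.277], [0.002, -0.5, -0.866]]}
{'fx': 453.522, 'fy': 453.522, 'cx': 272.744, 'cy': 197.628, 'k1': -0.067, 'origin': [0.419, 0.022, 1.138], 'orientation': [[-0.014, -0.991, 0.13], [-1.0, 0.012, -0.019], [0.017, -0.13, -0.991]]}
```

View pics/scene0.png

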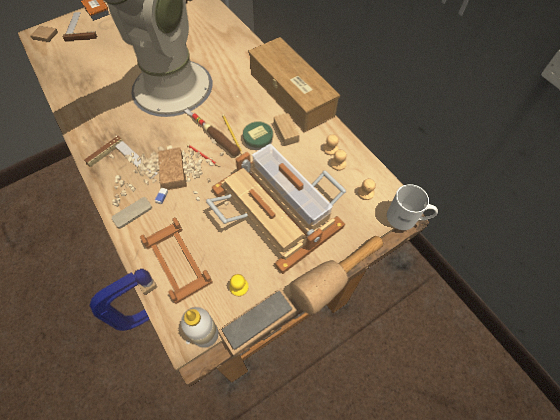

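View pics/top0.png

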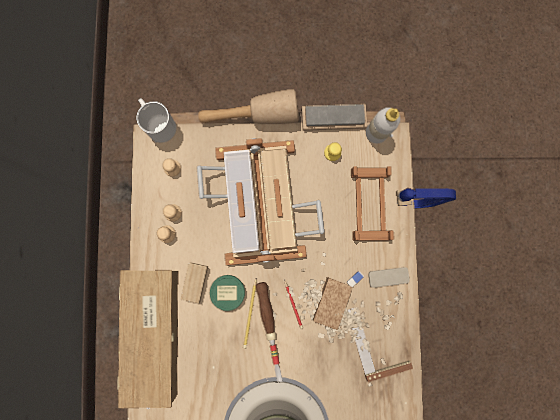

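```bash
cat >> h.py <<'E'
def comps(W,lo,hi,xr,yr,mn=12):
    m=((W[...,2]>lo)&(W[...,2]<hi)&(W[...,0]>xr[0])&(W[...,0]<xr[1])&(W[...,1]>yr[0])&(W[...,1]<yr[1])).astype(np.uint8)
    n,l=cv2.connectedComponents(m)
    for i in range(1,n):
        k=l==i
        if k.sum()<mn: continue
        p=W[k]; (cx,cy),(a,b),t=cv2.minAreaRect((p[:,:2]*1000).astype(np.float32))
        if a<b: a,b,t=b,a,t+90
        v,u=np.where(k)
        print('  n%d px(%d,%d) c(%.1f,%.1f) %.1fx%.1f ang%.1f z%.1f'%(k.sum(),u.mean(),v.mean(),cx,cy,a,b,(t+90)%180-90,np.median(p[:,2])*1000))
E
python3 - <<'E'
from h import *
for n in('top','scene'):
    W=cloud(n,np.load('/tmp/%s.npz'%n)['d'])
    print(n,'coverbar');comps(W,.100,.125,(.45,.9),(-.1,.25))
    print('cover top');comps(W,.085,.099,(.45,.9),(-.1,.25))
    print('rail');comps(W,.070,.082,(.45,.9),(-.15,.15))
    print('floor b');comps(W,.056,.068,(.45,.9),(-.2,.25))
    print('knobs');comps(W,.042,.056,(.45,.95),(.12,.4))
    print('rest');comps(W,.012,.03,(.4,.9),(-.4,-.1),25)
    print('rest top');comps(W,.03,.06,(.4,.9),(-.4,-.1),25)
E
```

```text
top coverbar
  n217 px(239,199) c(551.3,77.4) 78.9x14.1 ang5.2 z113.9
cover top
  n35 px(288,100) c(794.3,-39.2) 25.9x19.2 ang-24.0 z86.3
  n19 px(168,117) c(752.5,248.0) 27.0x2.8 ang0.8 z91.9
  n2182 px(240,196) c(559.5,78.1) 222.1x60.1 ang5.1 z92.6
rail
  n614 px(276,104) c(789.6,-8.8) 102.6x66.6 ang-85.6 z75.6
  n115 px(253,141) c(691.8,46.0) 36.1x26.0 ang89.5 z76.6
  n190 px(277,197) c(558.8,-9.8) 88.4x11.8 ang5.0 z77.4
floor b
  n19 px(276,92) c(821.9,-10.2) 35.7x7.3 ang-78.4 z65.6
  n341 px(267,111) c(785.7,-5.2) 121.7x64.4 ang84.3 z63.0
  n25 px(256,146) c(684.3,38.5) 32.7x9.5 ang-56.2 z62.3
  n2158 px(277,196) c(563.6,-9.3) 230.7x60.1 ang5.1 z62.6
  n65 px(200,172) c(619.4,174.8) 45.4x21.5 ang-15.1 z65.4
  n14 px(198,185) c(589.6,177.3) 23.9x5.2 ang-1.1 z66.5
  n13 px(201,190) c(580.8,172.0) 17.1x6.7 ang10.4 z65.9
  n26 px(203,196) c(565.2,166.2) 19.0x6.9 ang-74.9 z62.8
  n73 px(316,209) c(523.6,-107.8) 61.5x22.9 ang16.7 z65.3
  n39 px(318,230) c(481.0,-106.5) 21.0x14.4 ang89.1 z64.6
knobs
  n80 px(150,114) c(770.3,299.9) 69.0x29.2 ang-52.5 z49.3
  n49 px(165,131) c(731.8,264
[... 2754 characters left out ...]
,287) c(628.6,-246.9) 96.4x25.3 ang87.5 z16.4
  n112 px(147,286) c(570.6,-328.4) 35.0x25.2 ang89.3 z22.0
  n37 px(238,289) c(690.3,-158.9) 32.0x17.8 ang60.7 z13.1
  n510 px(246,332) c(773.9,-196.4) 191.4x67.4 ang-88.8 z20.2
rest top
  n40 px(175,221) c(469.4,-202.4) 22.8x9.6 ang-3.2 z38.0
  n44 px(143,239) c(469.0,-288.0) 23.0x9.5 ang-0.2 z37.4
  n47 px(206,274) c(629.8,-203.8) 22.7x9.9 ang-2.2 z37.0
  n193 px(133,286) c(572.9,-354.0) 91.5x18.0 ang-86.1 z55.4
  n192 px(237,281) c(684.0,-154.1) 32.6x32.2 ang35.9 z49.3
  n55 px(171,294) c(627.2,-290.3) 23.5x10.3 ang1.0 z38.6
  n1486 px(253,321) c(774.7,-167.3) 135.1x51.5 ang-88.6 z34.0
  n85 px(209,338) c(753.3,-265.1) 55.1x20.0 ang-75.6 z45.4
```

```bash
cat >> h.py <<'E'
H=np.array([555.2,33.8]); A=5.1
def w2s(x,y):
    a=np.radians(A); c,s=np.cos(a),np.sin(a); d=np.array([x,y])-H; return np.round([c*d[0]+s*d[1],-s*d[0]+c*d[1]],1)
def s2w(x,y):
    a=np.radians(A); c,s=np.cos(a),np.sin(a); return np.array([c*x-s*y,s*x+c*y])+H
def plan(wps):
    "waypoints world mm x,y,z,heading deg (tool pointing down)"
    s=arm.get_state(); p=np.array(s['tcp_pos'])*1000; R=np.array(s['ee_rot']); h=np.degrees(np.arctan2(R[1,0],R[0,0]))
    print('from',np.round(p,1),'heading',round(h,2),'tilt',np.round(R[:,2],3))
    for x,y,z,hd in wps:
        wz=-np.radians(hd-h); c,sn=np.cos(np.radians(hd)),np.sin(np.radians(hd)); d=np.array([x,y,z])-p
        t=[c*d[0]+sn*d[1],sn*d[0]-c*d[1],-d[2]]
        n=int(np.ceil(max(np.linalg.norm(t)/40,abs(wz)/.12)))
        print('wz %.3f t'%wz,np.round(t,1),'rows',n,'per',np.round([wz/max(n,1)],3),np.round(np.array(t)/max(n,1),1)); p=np.array([x,y,z]);h=hd
E
python3 - <<'E'
from h import *
plan([(328,-646,231,5.1),(551.5,77.4,200,5.1),(551.5,77.4,95,5.1),(551.5,77.4,180,5.1),(549,-245.9,160,-.6),(549,-245.9,60,-.6)])
E
```

```text
from [ 328.  -646.1  230.5] heading 26.92 tilt [-0.001  0.001 -1.   ]
wz 0.381 t [-0.  -0.1 -0.5] rows 4 per [0.095] [-0.  -0.  -0.1]
wz -0.000 t [ 286.9 -700.7   31. ] rows 19 per [-0.] [ 15.1 -36.9   1.6]
wz -0.000 t [  0.   0. 105.] rows 3 per [-0.] [ 0.  0. 35.]
wz -0.000 t [  0.   0. -85.] rows 3 per [-0.] [  0.    0.  -28.3]
wz 0.099 t [  0.9 323.3  20. ] rows 9 per [0.011] [ 0.1 35.9  2.2]
wz -0.000 t [  0.  -0. 100.] rows 3 per [-0.] [ 0.  -0.  33.3]
```

drive_tool:
  moves:
    - [0,0,0.095,0,0,0,-1]
    - [0,0,0.095,0,0,0,-1]
    - [0,0,0.095,0,0,0,-1]
    - [0,0,0.095,0,0,0,-1]

```text
t: 0.43
tcp_pos: [0.3281, -0.6462, 0.2308]
ee_rot: [[0.996, 0.085, -0.0], [0.085, -0.996, 0.001], [-0.0, -0.001, -1.0]]
contact_force: [0.1, 0.2, -0.8]
width: 0.0854
grasp_force: 0.0
```

drive_tool:
  moves:
    - [0,0,0,14,-35,1.5,-1]
    - [0,0,0,14,-35,1.5,-1]
    - [0,0,0,14,-35,1.5,-1]
    - [0,0,0,14,-35,1.5,-1]
    - [0,0,0,14,-35,1.5,-1]

```text
t: 0.85
tcp_pos: [0.3822, -0.464, 0.2234]
ee_rot: [[0.996, 0.089, -0.0], [0.089, -0.996, 0.0], [-0.0, -0.001, -1.0]]
contact_force: [1.1, 0.2, -0.1]
width: 0.0852
grasp_force: 0.0
```

drive_tool:
  moves:
    - [0,0,0,14,-35,1.5,-1]
    - [0,0,0,14,-35,1.5,-1]
    - [0,0,0,14,-35,1.5,-1]
    - [0,0,0,14,-35,1.5,-1]
    - [0,0,0,14,-35,1.5,-1]

```text
t: 1.27
tcp_pos: [0.4363, -0.2835, 0.2161]
ee_rot: [[0.996, 0.09, -0.0], [0.09, -0.996, 0.0], [-0.0, -0.0, -1.0]]
contact_force: [0.9, -0.0, 0.2]
width: 0.0857
grasp_force: 0.0
```

drive_tool:
  moves:
    - [0,0,0,14,-35,1.5,-1]
    - [0,0,0,14,-35,1.5,-1]
    - [0,0,0,14,-35,1.5,-1]
    - [0,0,0,14,-35,1.5,-1]
    - [0,0,0,14,-35,1.5,-1]

```text
t: 1.68
tcp_pos: [0.4903, -0.1029, 0.2086]
ee_rot: [[0.996, 0.09, -0.0], [0.09, -0.996, -0.0], [-0.0, -0.0, -1.0]]
contact_force: [-0.0, 0.4, 0.3]
width: 0.0855
grasp_force: 0.0
```

drive_tool:
  moves:
    - [0,0,0,14,-35,1.5,-1]
    - [0,0,0,7,-18,1,-1]
    - [0,0,0,0,0,0,-1]
    - [0,0,0,0,0,0,-1]

```text
t: 2.02
tcp_pos: [0.5064, -0.0488, 0.2059]
ee_rot: [[0.996, 0.093, -0.001], [0.093, -0.996, 0.0], [-0.001, -0.0, -1.0]]
contact_force: [0.2, -1.1, 0.2]
width: 0.0853
grasp_force: 0.0
```

```bash
python3 - <<'E'
from h import *
st(); plan([(551.5,77.4,95,5.1)])
E
```

```text
t 2.02 tcp [ 0.5064 -0.0488  0.2059] w 0.0853 gf 0.0 F [ 0.2 -1.1  0.2] q [ -3.5  21.7   3.5 121.3  -2.1  37.1 -83.2]
from [506.4 -48.8 205.9] heading 5.32 tilt [-0.001  0.    -1.   ]
wz 0.004 t [  56.1 -121.7  110.9] rows 5 per [0.001] [ 11.2 -24.3  22.2]
```

drive_tool:
  moves:
    - [0,0,0,14,-30.4,0,-1]
    - [0,0,0,14,-30.4,0,-1]
    - [0,0,0,14,-30.4,0,-1]
    - [0,0,0,14,-30.4,0,-1]
    - [0,0,0,0,0,0,-1]

```text
t: 2.43
tcp_pos: [0.5533, 0.0815, 0.2062]
ee_rot: [[0.995, 0.095, 0.002], [0.095, -0.995, 0.003], [0.002, -0.003, -1.0]]
contact_force: [0.2, 0.6, 0.4]
width: 0.0858
grasp_force: 0.0
```

drive_tool:
  moves:
    - [0,0,0,0,0,25,-1]
    - [0,0,0,0,0,25,-1]
    - [0,0,0,0,0,25,-1]
    - [0,0,0,0,0,15,-1]
    - [0,0,0,0,0,10,-1]

```text
t: 2.85
tcp_pos: [0.5504, 0.074, 0.1045]
ee_rot: [[0.996, 0.088, -0.002], [0.088, -0.996, -0.001], [-0.003, 0.001, -1.0]]
contact_force: [-0.2, 0.5, -0.7]
width: 0.0856
grasp_force: 0.0
```

drive_tool:
  moves:
    - [0,0,0,0,0,8,-1]
    - [0,0,0,0,0,0,-1]
    - [0,0,0,0,0,0,-1]

```text
t: 3.1
tcp_pos: [0.5515, 0.0754, 0.0985]
ee_rot: [[0.996, 0.089, -0.0], [0.089, -0.996, -0.0], [-0.0, 0.0, -1.0]]
contact_force: [0.4, 0.1, -0.1]
width: 0.0854
grasp_force: 0.0
```

drive_tool:
  moves:
    - [0,0,0,0,-2,3.5,-1]
    - [0,0,0,0,0,0,1]
    - [0,0,0,0,0,0,1]
    - [0,0,0,0,0,0,1]
    - [0,0,0,0,0,0,1]
  squeeze: 50

```text
t: 3.52
tcp_pos: [0.5513, 0.0781, 0.0951]
ee_rot: [[0.996, 0.09, 0.001], [0.09, -0.996, 0.0], [0.001, -0.0, -1.0]]
contact_force: [-0.5, -0.1, -0.4]
width: 0.0387
grasp_force: 0.0
```

drive_tool:
  moves:
    - [0,0,0,0,0,0,1]
    - [0,0,0,0,0,0,1]
    - [0,0,0,0,0,0,1]
    - [0,0,0,0,0,0,1]

```text
t: 3.85
tcp_pos: [0.5512, 0.0779, 0.0949]
ee_rot: [[0.996, 0.09, 0.0], [0.09, -0.996, -0.0], [0.0, 0.0, -1.0]]
contact_force: [0.3, -1.3, 1.3]
width: 0.0128
grasp_force: 52.8
```

```bash
python3 - <<'E'
from h import *
st(); plan([(551.5,77.4,190,5.1)])
E
```

```text
t 3.85 tcp [0.5512 0.0779 0.0949] w 0.0128 gf 52.8 F [ 0.3 -1.3  1.3] q [-15.4  34.    2.2 120.4  -2.8  25.6 -95.9]
from [551.2  77.9  94.9] heading 5.14 tilt [ 0. -0. -1.]
wz 0.001 t [  0.3   0.6 -95.1] rows 3 per [0.] [  0.1   0.2 -31.7]
```

drive_tool:
  moves:
    - [0,0,0,0,0,-8,1]
    - [0,0,0,0,0,-20,1]
    - [0,0,0,0,0,-25,1]
    - [0,0,0,0,0,-25,1]
    - [0,0,0,0,0,-15,1]

```text
t: 4.27
tcp_pos: [0.5515, 0.0781, 0.1903]
ee_rot: [[0.996, 0.09, 0.002], [0.09, -0.996, 0.0], [0.002, -0.0, -1.0]]
contact_force: [0.2, 0.1, -2.3]
width: 0.0127
grasp_force: 52.4
```

drive_tool:
  moves:
    - [0,0,0.01,0,12,0,1]
    - [0,0,0.01,0,25,0,1]
    - [0,0,0.01,0,30,0,1]
    - [0,0,0.01,0,30,0,1]
    - [0,0,0.01,0,30,0,1]

```text
t: 4.68
tcp_pos: [0.5588, -0.0506, 0.187]
ee_rot: [[0.999, 0.039, -0.001], [0.039, -0.999, -0.0], [-0.001, 0.0, -1.0]]
contact_force: [1.6, -0.1, -2.7]
width: 0.0126
grasp_force: 52.3
```

drive_tool:
  moves:
    - [0,0,0.01,0,30,0,1]
    - [0,0,0.01,0,30,0,1]
    - [0,0,0.01,0,30,0,1]
    - [0,0,0.01,0,30,0,1]
    - [0,0,0.01,0,30,0,1]

```text
t: 5.1
tcp_pos: [0.5613, -0.2008, 0.1868]
ee_rot: [[1.0, -0.012, -0.002], [-0.012, -1.0, 0.0], [-0.002, -0.0, -1.0]]
contact_force: [0.3, 0.7, -2.1]
width: 0.013
grasp_force: 52.3
```

drive_tool:
  moves:
    - [0,0,0,0,25,0,1]
    - [0,0,0,0,12,0,1]
    - [0,0,0,0,0,0,1]
    - [0,0,0,0,0,0,1]

```text
t: 5.43
tcp_pos: [0.5614, -0.2359, 0.187]
ee_rot: [[1.0, -0.012, -0.001], [-0.012, -1.0, 0.001], [-0.001, -0.001, -1.0]]
contact_force: [0.2, 0.7, -2.0]
width: 0.013
grasp_force: 52.3
```

```bash
python3 - <<'E'
from h import *
st(); plan([(549,-245.9,60,-.6)])
W=cloud('top',cap('top','top1')[1])
print('coverbar');comps(W,.18,.23,(.4,.8),(-.5,.25))
print('knobs in tray');comps(W,.078,.095,(.42,.72),(.03,.13))
print('tray a');comps(W,.055,.07,(.42,.72),(.03,.15))
print('walls');comps(W,.042,.055,(.42,.72),(.03,.15))
E
```

```text
t 5.43 tcp [ 0.5614 -0.2359  0.187 ] w 0.013 gf 52.3 F [ 0.2  0.7 -2. ] q [ 14.5  29.4   4.3 109.9  -3.3  40.9 -69.9]
from [ 561.4 -235.9  187. ] heading -0.67 tilt [-0.001  0.001 -1.   ]
wz -0.001 t [-12.3  10.2 127. ] rows 4 per [-0.] [-3.1  2.5 31.7]
coverbar
  n20 px(394,110) c(734.1,-268.5) 9.3x8.7 ang63.6 z183.6
  n914 px(381,152) c(633.6,-237.0) 92.0x61.9 ang-0.9 z184.8
  n1492 px(384,217) c(500.2,-235.4) 115.7x62.6 ang-1.2 z185.1
knobs in tray
  n19 px(249,140) c(696.4,54.9) 19.7x8.7 ang-79.1 z78.5
  n160 px(241,211) c(524.7,75.3) 31.5x31.5 ang-45.7 z85.2
tray a
  n45 px(253,146) c(684.5,47.0) 34.0x12.0 ang-86.1 z64.2
  n109 px(236,155) c(664.4,87.0) 59.0x10.8 ang-85.0 z62.3
  n111 px(245,249) c(438.3,67.3) 59.5x10.0 ang-85.1 z62.3
walls
  n32 px(233,151) c(678.4,97.5) 49.3x7.2 ang-89.2 z43.4
  n439 px(240,199) c(552.3,77.5) 217.5x60.2 ang5.1 z49.7
  n14 px(213,167) c(638.4,143.9) 9.1x8.5 ang88.8 z46.7
  n27 px(254,190) c(581.8,44.3) 34.7x4.3 ang5.7 z43.8
  n23 px(214,195) c(569.0,141.1) 14.2x8.4 ang89.4 z46.3
  n18 px(256,204) c(546.0,40.7) 27.1x4.8 ang4.6 z44.2
  n80 px(243,216) c(521.4,74.6) 41.1x35.1 ang-72.9 z45.4
  n19 px(250,253) c(428.1,56.3) 21.6x7.2 ang89.4 z42.7
```

View pics/top1.png

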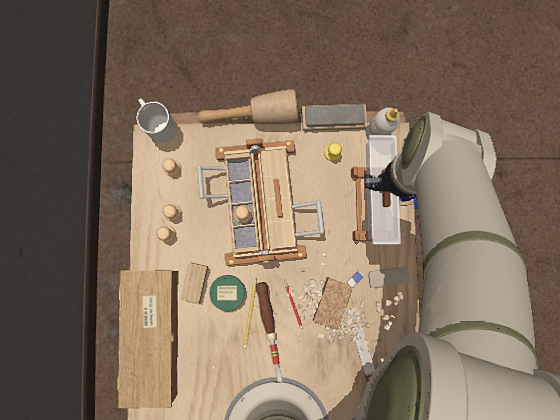

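drive_tool:
  moves:
    - [0,0,0,-6,5,10,1]
    - [0,0,0,-6,5,25,1]
    - [0,0,0,0,0,30,1]
    - [0,0,0,0,0,30,1]
    - [0,0,0,0,0,15,1]

```text
t: 5.9
tcp_pos: [0.5491, -0.2427, 0.0748]
ee_rot: [[1.0, -0.008, -0.003], [-0.008, -1.0, 0.002], [-0.003, -0.002, -1.0]]
contact_force: [-0.3, -0.6, -2.5]
width: 0.0128
grasp_force: 52.3
```

drive_tool:
  moves:
    - [0,0,0,0,0,8,1]
    - [0,0,0,0,0,6,1]
    - [0,0,0,0,0,3,1]
    - [0,0,0,0,0,0,1]

```text
t: 6.23
tcp_pos: [0.5505, -0.245, 0.061]
ee_rot: [[1.0, -0.009, 0.0], [-0.009, -1.0, 0.0], [0.0, -0.0, -1.0]]
contact_force: [-0.0, -0.7, -2.0]
width: 0.0134
grasp_force: 52.3
```

```bash
python3 - <<'E'
from h import *
st(); plan([(549,-245.9,58.5,-.6)])
E
```

```text
t 6.23 tcp [ 0.5505 -0.245   0.061 ] w 0.0134 gf 52.3 F [-0.  -0.7 -2. ] q [ 16.8  39.1   2.7 115.3  -4.   25.6 -68. ]
from [ 550.5 -245.    61. ] heading -0.54 tilt [ 0.  0. -1.]
wz 0.001 t [-1.5  0.9  2.5] rows 1 per [0.001] [-1.5  0.9  2.5]
```

drive_tool:
  moves:
    - [0,0,0,0,0,2,1]
    - [0,0,0,0,0,0.5,1]
    - [0,0,0,0,0,0,-1]
    - [0,0,0,0,0,0,-1]
    - [0,0,0,0,0,0,-1]

```text
t: 6.65
tcp_pos: [0.5504, -0.2457, 0.0588]
ee_rot: [[1.0, -0.01, 0.001], [-0.01, -1.0, -0.0], [0.001, 0.0, -1.0]]
contact_force: [-0.7, 0.0, -0.4]
width: 0.0482
grasp_force: 0.0
```

drive_tool:
  moves:
    - [0,0,0,0,0,0,-1]
    - [0,0,0,0,0,-15,-1]
    - [0,0,0,0,0,-35,-1]
    - [0,0,0,0,0,-40,-1]
    - [0,0,0,0,0,-40,-1]

```text
t: 7.07
tcp_pos: [0.5494, -0.2453, 0.1893]
ee_rot: [[1.0, -0.01, -0.002], [-0.01, -1.0, 0.001], [-0.002, -0.0, -1.0]]
contact_force: [0.7, -1.2, -0.1]
width: 0.0854
grasp_force: 0.0
```

```bash
python3 - <<'E'
from h import *
st(); 
W=cloud('scene',cap('scene')[1])
print('cover');comps(W,.045,.065,(.4,.7),(-.35,-.15),50)
print('bar');comps(W,.068,.09,(.4,.7),(-.35,-.15))
print('knobs');comps(W,.042,.056,(.4,.7),(.18,.4))
T=np.array([551.4,77.2])
for x in(-82.5,27.5,82.5): print(x,np.round(T+x*np.array([.996,.0889]),1))
plan([(480,264.8,190,5.1),(480,264.8,30,5.1)])
plan([(534,250.6,190,5.1)])
E
```

```text
t 7.07 tcp [ 0.5494 -0.2453  0.1893] w 0.0854 gf 0.0 F [ 0.7 -1.2 -0.1] q [ 15.6  28.8   4.4 110.7  -3.2  40.7 -68.7]
cover
  n2376 px(174,257) c(549.9,-245.9) 238.9x61.1 ang-0.6 z56.4
  n84 px(143,280) c(572.4,-328.6) 41.5x16.4 ang-84.6 z57.1
  n102 px(235,281) c(684.2,-159.8) 30.4x19.3 ang0.5 z49.7
bar
  n223 px(170,250) c(550.2,-245.9) 79.6x14.2 ang-0.4 z77.9
  n207 px(137,274) c(565.3,-330.9) 40.0x26.1 ang76.7 z79.9
knobs
  n100 px(331,138) c(479.7,264.9) 30.2x28.0 ang85.1 z49.9
  n110 px(339,154) c(531.6,250.8) 32.0x29.4 ang-38.1 z49.6
  n124 px(368,184) c(646.6,254.8) 31.6x31.3 ang8.2 z49.1
-82.5 [469.2  69.9]
27.5 [578.8  79.6]
82.5 [633.6  84.5]
from [ 552.7 -247.   197.4] heading -0.63 tilt [ 0.009 -0.003 -1.   ]
wz -0.100 t [ -27.  -516.2    7.4] rows 13 per [-0.008] [ -2.1 -39.7   0.6]
wz -0.000 t [  0.   0. 160.] rows 4 per [-0.] [ 0.  0. 40.]
from [ 552.7 -247.   197.4] heading -0.63 tilt [ 0.009 -0.003 -1.   ]
wz -0.100 t [  25.6 -497.3    7.4] rows 13 per [-0.008] [  2.  -38.3   0.6]
```

drive_tool:
  moves:
    - [0,0,-0.02,0,-20,0,-1]
    - [0,0,-0.02,-3,-40,0,-1]
    - [0,0,-0.02,-3,-40,0,-1]
    - [0,0,-0.02,-3,-40,0,-1]
    - [0,0,-0.02,-3,-40,0,-1]

```text
t: 7.53
tcp_pos: [0.5316, -0.0646, 0.1885]
ee_rot: [[0.996, 0.09, 0.001], [0.09, -0.996, 0.0], [0.001, 0.0, -1.0]]
contact_force: [0.4, 0.5, -0.4]
width: 0.0857
grasp_force: 0.0
```

drive_tool:
  moves:
    - [0,0,0,-3,-40,0,-0.4]
    - [0,0,0,-3,-40,0,-0.4]
    - [0,0,0,-3,-40,0,-0.4]
    - [0,0,0,-3,-40,0,-0.4]
    - [0,0,0,-3,-40,0,-0.4]

```text
t: 7.95
tcp_pos: [0.4985, 0.1335, 0.1886]
ee_rot: [[0.996, 0.089, 0.001], [0.089, -0.996, 0.0], [0.001, -0.0, -1.0]]
contact_force: [1.1, 1.3, -0.2]
width: 0.0597
grasp_force: 0.0
```

drive_tool:
  moves:
    - [0,0,0,0,-40,20,-0.4]
    - [0,0,0,0,-40,30,-0.4]
    - [0,0,0,0,-40,30,-0.4]
    - [0,0,0,0,-20,10,-0.4]
    - [0,0,0,0,0,0,-0.4]

```text
t: 8.37
tcp_pos: [0.4859, 0.2604, 0.1072]
ee_rot: [[0.995, 0.096, -0.003], [0.096, -0.995, 0.001], [-0.003, -0.001, -1.0]]
contact_force: [-0.3, 0.9, 0.3]
width: 0.0596
grasp_force: 0.0
```

```bash
python3 - <<'E'
from h import *
st(); plan([(480,264.8,100,5.1),(480,264.8,19.5,5.1),(480,264.8,150,5.1),(469.2,69.9,150,5.1),(469.2,69.9,56,5.1)])
E
```

```text
t 8.37 tcp [0.4859 0.2604 0.1072] w 0.0596 gf 0.0 F [-0.3  0.9  0.3] q [ -35.9   32.7    2.7  120.6   -3.5   26.9 -115. ]
from [485.9 260.4 107.2] heading 5.53 tilt [-0.003  0.001 -1.   ]
wz 0.008 t [-5.5 -4.9  7.2] rows 1 per [0.008] [-5.5 -4.9  7.2]
wz -0.000 t [ 0.   0.  80.5] rows 3 per [-0.] [ 0.   0.  26.8]
wz -0.000 t [   0.     0.  -130.5] rows 4 per [-0.] [  0.    0.  -32.6]
wz -0.000 t [-28.1 193.2  -0. ] rows 5 per [-0.] [-5.6 38.6 -0. ]
wz -0.000 t [ 0.  0. 94.] rows 3 per [-0.] [ 0.   0.  31.3]
```

drive_tool:
  moves:
    - [0,0,0,-4,-3,10,-0.4]
    - [0,0,0,0,0,10,-0.4]
    - [0,0,0,0,0,0,-0.4]
    - [0,0,0,0,0,0,-0.4]

```text
t: 8.7
tcp_pos: [0.4837, 0.2569, 0.0895]
ee_rot: [[0.996, 0.089, -0.001], [0.089, -0.996, -0.001], [-0.001, 0.001, -1.0]]
contact_force: [-0.7, -0.4, 0.0]
width: 0.0595
grasp_force: 0.0
```

```bash
python3 - <<'E'
from h import *
st(); plan([(480,264.8,19.5,5.1)])
E
```

```text
t 8.7 tcp [0.4837 0.2569 0.0895] w 0.0595 gf 0.0 F [-0.7 -0.4  0. ] q [ -35.7   34.2    2.7  121.7   -3.6   24.3 -115.2]
from [483.7 256.9  89.5] heading 5.09 tilt [-0.001 -0.001 -1.   ]
wz -0.000 t [-3.  -8.2 70. ] rows 2 per [-0.] [-1.5 -4.1 35. ]
```

drive_tool:
  moves:
    - [0,0,0,-3,-8,5,-0.4]
    - [0,0,0,0,0,25,-0.4]
    - [0,0,0,0,0,25,-0.4]
    - [0,0,0,0,0,15,-0.4]
    - [0,0,0,0,0,0,-0.4]

```text
t: 9.12
tcp_pos: [0.4789, 0.2651, 0.0174]
ee_rot: [[0.996, 0.09, -0.003], [0.09, -0.996, -0.002], [-0.003, 0.001, -1.0]]
contact_force: [-0.8, 0.7, 0.1]
width: 0.0598
grasp_force: 0.0
```

drive_tool:
  moves:
    - [0,0,0,0,0,0,1]
    - [0,0,0,0,0,0,1]
    - [0,0,0,0,0,0,1]
    - [0,0,0,0,0,0,1]
  squeeze: 40

```text
t: 9.45
tcp_pos: [0.4806, 0.2658, 0.0209]
ee_rot: [[0.996, 0.09, 0.002], [0.09, -0.996, 0.001], [0.002, -0.001, -1.0]]
contact_force: [0.2, -0.2, 3.8]
width: 0.0321
grasp_force: 39.9
```

```bash
python3 - <<'E'
from h import *
st(); plan([(480,264.8,150,5.1),(469.2,69.9,150,5.1),(469.2,69.9,57,5.1)])
E
```

```text
t 9.45 tcp [0.4806 0.2658 0.0209] w 0.0321 gf 39.9 F [ 0.2 -0.2  3.8] q [ -36.    40.9    1.7  123.2   -4.1   15.8 -115.6]
from [480.6 265.8  20.9] heading 5.14 tilt [ 0.002  0.001 -1.   ]
wz 0.001 t [  -0.7    1.  -129.1] rows 4 per [0.] [ -0.2   0.2 -32.3]
wz -0.000 t [-28.1 193.2  -0. ] rows 5 per [-0.] [-5.6 38.6 -0. ]
wz -0.000 t [ 0.  0. 93.] rows 3 per [-0.] [ 0.  0. 31.]
```

drive_tool:
  moves:
    - [0,0,0,0,0,-15,1]
    - [0,0,0,0,0,-35,1]
    - [0,0,0,0,0,-40,1]
    - [0,0,0,0,0,-38,1]
    - [0,0,0,-2,12,0,1]

```text
t: 9.87
tcp_pos: [0.482, 0.2569, 0.1546]
ee_rot: [[0.996, 0.091, 0.009], [0.091, -0.996, 0.007], [0.01, -0.006, -1.0]]
contact_force: [1.1, -0.2, -1.2]
width: 0.0328
grasp_force: 40.0
```

drive_tool:
  moves:
    - [0,0,0,-5,35,0,1]
    - [0,0,0,-5,38,0,1]
    - [0,0,0,-5,38,0,1]
    - [0,0,0,-5,38,0,1]
    - [0,0,0,-5,26,0,1]

```text
t: 10.28
tcp_pos: [0.4694, 0.0734, 0.1484]
ee_rot: [[0.996, 0.088, 0.001], [0.088, -0.996, -0.001], [0.001, 0.001, -1.0]]
contact_force: [-0.4, -0.8, -0.6]
width: 0.0328
grasp_force: 40.0
```

drive_tool:
  moves:
    - [0,0,0,0,5,0,1]
    - [0,0,0,0,0,0,1]
    - [0,0,0,0,0,0,1]

```text
t: 10.53
tcp_pos: [0.4708, 0.0723, 0.1482]
ee_rot: [[0.996, 0.089, 0.001], [0.089, -0.996, 0.001], [0.001, -0.001, -1.0]]
contact_force: [0.7, 0.4, -1.2]
width: 0.0327
grasp_force: 40.0
```

```bash
python3 - <<'E'
from h import *
st(); plan([(469.2,69.9,57,5.1)])
E
```

```text
t 10.53 tcp [0.4708 0.0723 0.1482] w 0.0327 gf 40.0 F [ 0.7  0.4 -1.2] q [-16.9  25.    1.9 128.3  -1.8  26.6 -98.5]
from [470.8  72.3 148.2] heading 5.12 tilt [ 0.001  0.001 -1.   ]
wz 0.000 t [-1.8  2.3 91.2] rows 3 per [0.] [-0.6  0.8 30.4]
```

drive_tool:
  moves:
    - [0,0,0,-1,2,20,1]
    - [0,0,0,0,0,30,1]
    - [0,0,0,0,0,25,1]
    - [0,0,0,0,0,10,1]
    - [0,0,0,0,0,4,1]

```text
t: 10.95
tcp_pos: [0.469, 0.0717, 0.0568]
ee_rot: [[0.996, 0.093, -0.002], [0.093, -0.996, 0.0], [-0.002, -0.0, -1.0]]
contact_force: [0.0, 0.2, -0.0]
width: 0.0326
grasp_force: 40.0
```

drive_tool:
  moves:
    - [0,0,0,0,0,2,1]
    - [0,0,0,0,0,0,1]
    - [0,0,0,0,0,0,1]

```text
t: 11.2
tcp_pos: [0.4699, 0.0712, 0.0572]
ee_rot: [[0.996, 0.092, 0.001], [0.092, -0.996, 0.001], [0.001, -0.001, -1.0]]
contact_force: [-1.0, -1.0, -0.3]
width: 0.0325
grasp_force: 40.1
```

drive_tool:
  moves:
    - [0,0,0,0,0,0.5,1]
    - [0,0,0,0,0,0,-0.2]
    - [0,0,0,0,0,0,-0.2]
    - [0,0,0,0,0,0,-0.2]
    - [0,0,0,0,0,-15,-0.2]

```text
t: 11.62
tcp_pos: [0.4687, 0.0697, 0.0698]
ee_rot: [[0.996, 0.09, -0.003], [0.09, -0.996, -0.001], [-0.003, 0.0, -1.0]]
contact_force: [0.6, -0.5, 0.7]
width: 0.0513
grasp_force: 0.0
```

drive_tool:
  moves:
    - [0,0,0,0,0,-35,-0.2]
    - [0,0,0,0,0,-35,-0.4]
    - [0,0,0,15,-20,0,-0.4]
    - [0,0,0,16,-38,0,-0.4]
    - [0,0,0,16,-38,0,-0.4]

```text
t: 12.03
tcp_pos: [0.5087, 0.1696, 0.1425]
ee_rot: [[0.996, 0.086, 0.002], [0.086, -0.996, 0.0], [0.002, -0.0, -1.0]]
contact_force: [0.3, -0.1, -0.4]
width: 0.0596
grasp_force: 0.0
```

drive_tool:
  moves:
    - [0,0,0,16,-38,0,-0.4]
    - [0,0,0,14,-38,0,-0.4]
    - [0,0,0,0,0,30,-0.4]
    - [0,0,0,0,0,10,-0.4]
    - [0,0,0,0,0,0,-0.4]

```text
t: 12.45
tcp_pos: [0.5289, 0.247, 0.0988]
ee_rot: [[0.996, 0.09, -0.004], [0.09, -0.996, -0.003], [-0.005, 0.003, -1.0]]
contact_force: [-0.1, -0.1, 0.2]
width: 0.0597
grasp_force: 0.0
```

```bash
python3 - <<'E'
from h import *
st(); 
W=cloud('top',cap('top')[1])
print('tray');comps(W,.08,.095,(.42,.66),(.03,.13))
W=cloud('scene',cap('scene')[1])
print('tray');comps(W,.08,.095,(.42,.66),(.03,.13))
print('knobs');comps(W,.042,.056,(.4,.7),(.18,.4))
st();plan([(531.6,250.8,19.5,5.1)])
E
```

```text
t 12.45 tcp [0.5289 0.247  0.0988] w 0.0597 gf 0.0 F [-0.1 -0.1  0.2] q [ -32.7   35.     3.1  116.5   -3.7   28.8 -111.7]
tray
  n149 px(241,211) c(525.3,75.4) 31.4x31.1 ang33.2 z85.0
  n150 px(243,235) c(469.6,70.9) 30.4x30.1 ang-1.4 z85.3
tray
  n112 px(270,160) c(471.5,71.7) 32.4x28.2 ang-81.5 z85.9
  n116 px(283,174) c(526.0,75.3) 29.2x29.2 ang-70.6 z85.9
knobs
  n109 px(339,154) c(532.0,251.0) 32.2x29.5 ang-37.6 z50.0
  n123 px(368,184) c(647.6,254.2) 33.2x29.2 ang53.1 z49.1
t 12.55 tcp [0.5303 0.2463 0.1011] w 0.0596 gf 0.0 F [ 0.1 -0.4  0.4] q [ -32.6   34.8    3.2  116.5   -3.7   28.9 -111.8]
from [530.3 246.3 101.1] heading 5.05 tilt [-0.002 -0.002 -1.   ]
wz -0.001 t [ 1.7 -4.4 81.6] rows 3 per [-0.] [ 0.6 -1.5 27.2]
```

drive_tool:
  moves:
    - [0,0,0,2.5,-4.5,15,-0.4]
    - [0,0,0,0,0,30,-0.4]
    - [0,0,0,0,0,25,-0.4]
    - [0,0,0,0,0,11,-0.4]
    - [0,0,0,0,0,0,-0.4]

```text
t: 12.97
tcp_pos: [0.5322, 0.251, 0.019]
ee_rot: [[0.996, 0.088, -0.002], [0.088, -0.996, -0.002], [-0.003, 0.002, -1.0]]
contact_force: [1.0, 0.2, 0.2]
width: 0.0596
grasp_force: 0.0
```

drive_tool:
  moves:
    - [0,0,0,0,0,0,1]
    - [0,0,0,0,0,0,1]
    - [0,0,0,0,0,0,1]
    - [0,0,0,0,0,0,1]

```text
t: 13.3
tcp_pos: [0.5337, 0.2526, 0.0219]
ee_rot: [[0.996, 0.089, 0.002], [0.089, -0.996, 0.001], [0.002, -0.001, -1.0]]
contact_force: [-0.0, -2.6, 8.0]
width: 0.0326
grasp_force: 39.7
```

drive_tool:
  moves:
    - [0,0,0,0,0,-15,1]
    - [0,0,0,0,0,-35,1]
    - [0,0,0,0,0,-40,1]
    - [0,0,0,0,0,-38,1]
    - [0,0,0,2,12,0,1]

```text
t: 13.72
tcp_pos: [0.5385, 0.2447, 0.1558]
ee_rot: [[0.996, 0.092, 0.009], [0.092, -0.996, 0.007], [0.01, -0.006, -1.0]]
contact_force: [1.2, 0.7, -0.5]
width: 0.0323
grasp_force: 39.9
```

drive_tool:
  moves:
    - [0,0,0,5,35,0,1]
    - [0,0,0,6,38,0,1]
    - [0,0,0,6,38,0,1]
    - [0,0,0,6,30,0,1]
    - [0,0,0,5,21,0,1]

```text
t: 14.13
tcp_pos: [0.5789, 0.0781, 0.1491]
ee_rot: [[0.996, 0.087, 0.001], [0.087, -0.996, -0.001], [0.001, 0.001, -1.0]]
contact_force: [-0.1, -0.0, -1.4]
width: 0.0323
grasp_force: 39.9
```

drive_tool:
  moves:
    - [0,0,0,0,0,0,1]
    - [0,0,0,0,0,0,1]

```text
t: 14.3
tcp_pos: [0.5787, 0.0805, 0.1488]
ee_rot: [[0.996, 0.087, 0.001], [0.087, -0.996, -0.0], [0.001, 0.0, -1.0]]
contact_force: [-0.3, 0.1, -1.1]
width: 0.0323
grasp_force: 39.9
```

```bash
python3 - <<'E'
from h import *
st(); plan([(579,79.6,57,5.1)])
E
```

```text
t 14.3 tcp [0.5787 0.0805 0.1488] w 0.0323 gf 39.9 F [-0.3  0.1 -1.1] q [-15.3  30.7   2.6 114.9  -2.3  34.4 -96.2]
from [578.7  80.5 148.8] heading 4.97 tilt [ 0.001 -0.    -1.   ]
wz -0.002 t [ 0.2  0.9 91.8] rows 3 per [-0.001] [ 0.1  0.3 30.6]
```

drive_tool:
  moves:
    - [0,0,0,0,0.5,20,1]
    - [0,0,0,0,0,30,1]
    - [0,0,0,0,0,25,1]
    - [0,0,0,0,0,10,1]
    - [0,0,0,0,0,5,1]

```text
t: 14.72
tcp_pos: [0.5772, 0.0831, 0.0573]
ee_rot: [[0.996, 0.092, -0.002], [0.092, -0.996, 0.0], [-0.002, -0.001, -1.0]]
contact_force: [-11.6, 3.0, 45.6]
width: 0.0324
grasp_force: 45.6
```

drive_tool:
  moves:
    - [0,0,0,0,0,1,1]
    - [0,0,0,0,0,0,1]
    - [0,0,0,0,0,0,-0.2]
    - [0,0,0,0,0,0,-0.2]
    - [0,0,0,0,0,0,-0.2]

```text
t: 15.13
tcp_pos: [0.5787, 0.0817, 0.0578]
ee_rot: [[0.996, 0.09, 0.001], [0.09, -0.996, 0.0], [0.001, -0.0, -1.0]]
contact_force: [0.3, 0.4, 1.9]
width: 0.0513
grasp_force: 0.0
```

drive_tool:
  moves:
    - [0,0,0,0,0,-15,-0.2]
    - [0,0,0,0,0,-35,-0.2]
    - [0,0,0,0,0,-35,-0.4]
    - [0,0,0,15,-20,0,-0.4]
    - [0,0,0,17,-35,0,-0.4]

```text
t: 15.55
tcp_pos: [0.6069, 0.1351, 0.1455]
ee_rot: [[0.997, 0.083, 0.004], [0.083, -0.997, -0.001], [0.004, 0.002, -1.0]]
contact_force: [1.1, -0.2, 0.1]
width: 0.0596
grasp_force: 0.0
```

drive_tool:
  moves:
    - [0,0,0,17,-38,0,-0.4]
    - [0,0,0,17,-38,0,-0.4]
    - [0,0,0,17,-36,10,-0.4]
    - [0,0,0,0,0,30,-0.4]
    - [0,0,0,0,0,0,-0.4]

```text
t: 15.97
tcp_pos: [0.6437, 0.2584, 0.0979]
ee_rot: [[0.996, 0.094, -0.005], [0.094, -0.996, -0.001], [-0.005, 0.0, -1.0]]
contact_force: [-0.3, -1.2, -1.8]
width: 0.0596
grasp_force: 0.0
```

```bash
python3 - <<'E'
from h import *
W=cloud('top',cap('top')[1])
print('tray');comps(W,.08,.095,(.42,.66),(.03,.13))
W=cloud('scene',cap('scene')[1])
print('knobs');comps(W,.042,.056,(.4,.7),(.18,.4))
st();plan([(647,254.3,19.5,5.1)])
E
```

```text
tray
  n147 px(238,189) c(577.8,82.7) 31.7x30.4 ang55.3 z85.0
  n150 px(241,211) c(523.5,75.3) 30.8x30.3 ang0.7 z85.1
  n150 px(243,235) c(469.6,70.9) 30.2x30.2 ang89.3 z85.0
knobs
  n118 px(368,184) c(646.2,254.7) 32.4x28.3 ang11.8 z49.7
t 16.07 tcp [0.6453 0.2546 0.1015] w 0.0596 gf 0.0 F [-0.1 -0.7  1. ] q [ -28.5   40.5    3.6  101.7   -3.7   38.1 -107.7]
from [645.3 254.6 101.5] heading 5.14 tilt [-0.002 -0.002 -1.   ]
wz 0.001 t [ 1.7  0.5 82. ] rows 3 per [0.] [ 0.6  0.2 27.3]
```

drive_tool:
  moves:
    - [0,0,0,1.5,0,15,-0.4]
    - [0,0,0,0,0,30,-0.4]
    - [0,0,0,0,0,25,-0.4]
    - [0,0,0,0,0,11,-0.4]
    - [0,0,0,0,0,0,-0.4]

```text
t: 16.48
tcp_pos: [0.6466, 0.2537, 0.0193]
ee_rot: [[0.996, 0.088, -0.003], [0.088, -0.996, -0.002], [-0.003, 0.001, -1.0]]
contact_force: [0.5, 0.0, 0.1]
width: 0.0598
grasp_force: 0.0
```

drive_tool:
  moves:
    - [0,0,0,0,0,0,1]
    - [0,0,0,0,0,0,1]
    - [0,0,0,0,0,0,1]
    - [0,0,0,0,0,0,1]

```text
t: 16.82
tcp_pos: [0.6487, 0.2556, 0.023]
ee_rot: [[0.996, 0.089, 0.003], [0.089, -0.996, 0.001], [0.003, -0.001, -1.0]]
contact_force: [0.2, -0.7, 6.9]
width: 0.0327
grasp_force: 40.1
```

drive_tool:
  moves:
    - [0,0,0,0,0,-15,1]
    - [0,0,0,0,0,-35,1]
    - [0,0,0,0,0,-40,1]
    - [0,0,0,0,0,-38,1]
    - [0,0,0,-2,12,0,1]

```text
t: 17.23
tcp_pos: [0.65, 0.2476, 0.1584]
ee_rot: [[0.996, 0.092, 0.011], [0.092, -0.996, 0.007], [0.012, -0.006, -1.0]]
contact_force: [1.7, -0.2, -0.4]
width: 0.0323
grasp_force: 40.0
```

drive_tool:
  moves:
    - [0,0,0,-5,35,0,1]
    - [0,0,0,-5,35,0,1]
    - [0,0,0,-5,35,0,1]
    - [0,0,0,-6,30,0,1]
    - [0,0,0,-5,20,0,1]

```text
t: 17.65
tcp_pos: [0.6343, 0.0825, 0.1504]
ee_rot: [[0.996, 0.087, 0.001], [0.087, -0.996, -0.001], [0.001, 0.001, -1.0]]
contact_force: [-0.1, -0.6, -1.0]
width: 0.0326
grasp_force: 40.0
```

drive_tool:
  moves:
    - [0,0,0,0,0,0,1]
    - [0,0,0,0,0,0,1]

```text
t: 17.82
tcp_pos: [0.6347, 0.0849, 0.1503]
ee_rot: [[0.996, 0.087, 0.001], [0.087, -0.996, -0.0], [0.001, 0.0, -1.0]]
contact_force: [-0.3, 0.5, -0.7]
width: 0.0325
grasp_force: 40.0
```

```bash
python3 - <<'E'
from h import *
st(); plan([(633.6,84.5,58,5.1)])
E
```

```text
t 17.82 tcp [0.6347 0.0849 0.1503] w 0.0325 gf 40.0 F [-0.3  0.5 -0.7] q [-14.6  33.8   2.9 107.4  -2.6  38.7 -95.2]
from [634.7  84.9 150.3] heading 4.98 tilt [ 0.001 -0.    -1.   ]
wz -0.002 t [-1.1  0.3 92.3] rows 3 per [-0.001] [-0.4  0.1 30.8]
```

drive_tool:
  moves:
    - [0,0,0,-1,0,20,1]
    - [0,0,0,0,0,30,1]
    - [0,0,0,0,0,25,1]
    - [0,0,0,0,0,10,1]
    - [0,0,0,0,0,4,1]

```text
t: 18.23
tcp_pos: [0.6324, 0.088, 0.0588]
ee_rot: [[0.996, 0.091, -0.003], [0.091, -0.996, 0.0], [-0.003, -0.0, -1.0]]
contact_force: [-9.8, 2.9, 24.9]
width: 0.0326
grasp_force: 42.2
```

drive_tool:
  moves:
    - [0,0,0,0,0,1,1]
    - [0,0,0,0,0,0,1]
    - [0,0,0,0,0,0,-0.2]
    - [0,0,0,0,0,0,-0.2]
    - [0,0,0,0,0,0,-0.2]

```text
t: 18.65
tcp_pos: [0.6342, 0.0867, 0.06]
ee_rot: [[0.996, 0.09, 0.002], [0.09, -0.996, 0.0], [0.002, -0.0, -1.0]]
contact_force: [0.0, 0.2, -0.1]
width: 0.0513
grasp_force: 0.0
```

drive_tool:
  moves:
    - [0,0,0,0,0,-15,-0.2]
    - [0,0,0,0,0,-35,-0.2]
    - [0,0,0,0,0,-35,-0.2]
    - [0,0,0,-15,15,0,-0.2]
    - [0,0,0,-25,25,0,-0.2]

```text
t: 19.07
tcp_pos: [0.6006, 0.0462, 0.1468]
ee_rot: [[0.996, 0.094, 0.007], [0.094, -0.996, 0.003], [0.008, -0.002, -1.0]]
contact_force: [1.2, -0.5, 0.6]
width: 0.0513
grasp_force: 0.0
```

drive_tool:
  moves:
    - [0,0,0,-25,27,0,-0.2]
    - [0,0,0,-18,20,0,-0.2]
    - [0,0,0,0,0,0,-0.2]
    - [0,0,0,0,0,0,-0.2]

```text
t: 19.4
tcp_pos: [0.5584, -0.0091, 0.1449]
ee_rot: [[0.996, 0.087, 0.001], [0.087, -0.996, -0.0], [0.001, 0.0, -1.0]]
contact_force: [0.5, -0.5, 0.6]
width: 0.0513
grasp_force: 0.0
```

```bash
python3 - <<'E'
from h import *
W=cloud('top',cap('top')[1])
print('tray');comps(W,.08,.095,(.42,.66),(.03,.13))
st();plan([(559,-9.7,65,5.1)])
W=cloud('scene',cap('scene','scene2')[1])
print('tray');comps(W,.08,.095,(.42,.66),(.03,.13))
E
```

```text
tray
  n145 px(235,166) c(632.8,88.7) 31.8x31.0 ang-3.3 z85.0
  n146 px(238,189) c(577.8,82.1) 31.2x30.7 ang0.0 z85.1
  n150 px(241,211) c(525.1,75.8) 31.4x30.4 ang-45.4 z85.1
  n152 px(243,235) c(470.1,71.9) 32.1x30.3 ang-26.8 z85.3
t 19.45 tcp [ 0.5594 -0.0076  0.1448] w 0.0513 gf 0.0 F [ 0.2  1.5 -0.4] q [ -6.4  29.7   2.  118.2  -1.9  32.  -88. ]
from [559.4  -7.6 144.8] heading 5.09 tilt [ 0.001  0.    -1.   ]
wz -0.000 t [-0.5  2.  79.8] rows 2 per [-0.] [-0.3  1.  39.9]
tray
  n114 px(284,174) c(526.3,75.9) 30.1x29.9 ang-16.4 z86.1
  n126 px(298,188) c(578.8,83.7) 30.8x30.4 ang3.7 z85.6
  n136 px(313,204) c(632.9,87.3) 31.0x30.4 ang-36.0 z85.6
```

View pics/scene2.png

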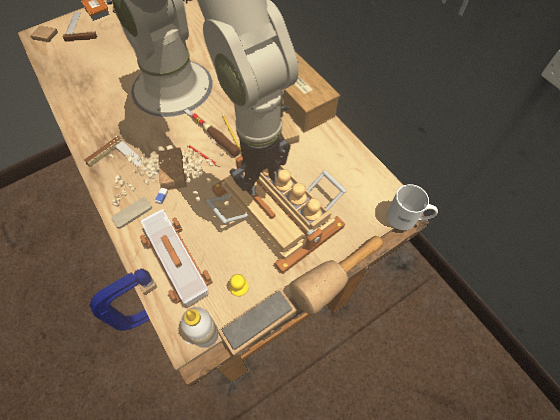

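drive_tool:
  moves:
    - [0,0,0,0,2,15,-0.2]
    - [0,0,0,0,0,30,-0.2]
    - [0,0,0,0,0,20,-0.2]
    - [0,0,0,0,0,10,-0.2]
    - [0,0,0,0,0,3,-0.2]

```text
t: 19.92
tcp_pos: [0.5588, -0.0084, 0.0643]
ee_rot: [[0.996, 0.091, -0.002], [0.091, -0.996, 0.0], [-0.002, -0.0, -1.0]]
contact_force: [-0.2, -0.3, 0.1]
width: 0.0511
grasp_force: 0.0
```

drive_tool:
  moves:
    - [0,0,0,0,0,0.5,-0.2]
    - [0,0,0,0,0,0,-0.2]
    - [0,0,0,0,0,0,1]
    - [0,0,0,0,0,0,1]
    - [0,0,0,0,0,0,1]
  squeeze: 60

```text
t: 20.33
tcp_pos: [0.5594, -0.0095, 0.0665]
ee_rot: [[0.996, 0.09, 0.001], [0.09, -0.996, 0.0], [0.001, 0.0, -1.0]]
contact_force: [0.7, -0.6, 0.6]
width: 0.0158
grasp_force: 0.0
```

drive_tool:
  moves:
    - [0,0,0,0,0,0,1]
    - [0,0,0,0,0,0,1]

```text
t: 20.5
tcp_pos: [0.5594, -0.0097, 0.0665]
ee_rot: [[0.996, 0.089, 0.001], [0.089, -0.996, -0.0], [0.001, 0.0, -1.0]]
contact_force: [-1.0, -1.6, 5.7]
width: 0.0105
grasp_force: 60.9
```

```bash
python3 - <<'E'
from h import *
st();plan([(559,-9.7,145,5.1),(551.4,77.2,145,5.1)])
E
```

```text
t 20.5 tcp [ 0.5594 -0.0097  0.0665] w 0.0105 gf 60.9 F [-1.  -1.6  5.7] q [ -5.7  36.8   1.3 120.8  -2.1  22.3 -87.6]
from [559.4  -9.7  66.5] heading 5.13 tilt [ 0.001 -0.    -1.   ]
wz 0.001 t [ -0.4  -0.  -78.5] rows 2 per [0.] [ -0.2  -0.  -39.3]
wz -0.000 t [  0.2 -87.2  -0. ] rows 3 per [-0.] [  0.1 -29.1  -0. ]
```

drive_tool:
  moves:
    - [0,0,0,0,0,-8,1]
    - [0,0,0,0,0,-20,1]
    - [0,0,0,0,0,-25,1]
    - [0,0,0,0,0,-22,1]
    - [0,0,0,0,0,-5,1]

```text
t: 20.92
tcp_pos: [0.5601, -0.0096, 0.149]
ee_rot: [[0.996, 0.089, 0.004], [0.089, -0.996, 0.0], [0.004, 0.0, -1.0]]
contact_force: [0.8, 0.0, -3.0]
width: 0.0103
grasp_force: 59.9
```

drive_tool:
  moves:
    - [0,0,0,0,-12,0,1]
    - [0,0,0,0,-22,0,1]
    - [0,0,0,0,-25,0,1]
    - [0,0,0,0,-20,0,1]
    - [0,0,0,0,-8,0,1]

```text
t: 21.33
tcp_pos: [0.5499, 0.0813, 0.1445]
ee_rot: [[0.996, 0.094, -0.002], [0.094, -0.996, 0.001], [-0.002, -0.001, -1.0]]
contact_force: [1.4, 0.5, -2.5]
width: 0.0101
grasp_force: 59.9
```

drive_tool:
  moves:
    - [0,0,0,0,0,0,1]
    - [0,0,0,0,0,0,1]

```text
t: 21.5
tcp_pos: [0.5506, 0.0771, 0.1449]
ee_rot: [[0.996, 0.091, -0.001], [0.091, -0.996, -0.001], [-0.001, 0.001, -1.0]]
contact_force: [-0.1, -1.3, -2.1]
width: 0.0103
grasp_force: 59.9
```

```bash
python3 - <<'E'
from h import *
for n in('top','scene'):
    W=cloud(n,cap(n)[1])
    print('tray_b held floor');comps(W,.132,.149,(.42,.72),(.0,.15),40)
    print('tray_a ends');comps(W,.055,.07,(.42,.72),(.03,.15))
st();plan([(551.4,77.2,97,5.1)])
E
```

```text
tray_b held floor
tray_a ends
tray_b held floor
  n1742 px(295,175) c(549.5,77.1) 240.0x61.9 ang5.0 z141.7
tray_a ends
  n52 px(257,161) c(440.0,52.5) 29.0x11.4 ang-89.9 z62.2
  n111 px(320,218) c(664.2,87.0) 57.8x11.1 ang-85.3 z62.5
  n25 px(315,239) c(703.7,46.7) 30.4x4.1 ang-85.7 z63.4
t 21.6 tcp [0.551  0.0758 0.1452] w 0.0098 gf 59.9 F [-0.5 -1.2 -1. ] q [-15.6  29.5   2.8 118.5  -2.5  32.  -96. ]
from [551.   75.8 145.2] heading 5.07 tilt [-0.001 -0.001 -1.   ]
wz -0.001 t [ 0.6 -1.4 48.2] rows 2 per [-0.] [ 0.3 -0.7 24.1]
```

drive_tool:
  moves:
    - [0,0,0,1,-1,10,1]
    - [0,0,0,0,0,15,1]
    - [0,0,0,0,0,10,1]
    - [0,0,0,0,0,6,1]
    - [0,0,0,0,0,4,1]

```text
t: 22.02
tcp_pos: [0.5516, 0.0775, 0.0994]
ee_rot: [[0.996, 0.089, -0.002], [0.089, -0.996, -0.001], [-0.002, 0.0, -1.0]]
contact_force: [0.2, -0.4, -2.2]
width: 0.0105
grasp_force: 59.9
```

drive_tool:
  moves:
    - [0,0,0,0,0,2,1]
    - [0,0,0,0,0,1.5,1]
    - [0,0,0,0,0,0,1]
    - [0,0,0,0,0,0,1]

```text
t: 22.35
tcp_pos: [0.5523, 0.0782, 0.0975]
ee_rot: [[0.996, 0.09, 0.001], [0.09, -0.996, 0.0], [0.001, -0.0, -1.0]]
contact_force: [-0.7, -0.1, -1.8]
width: 0.0104
grasp_force: 59.9
```

drive_tool:
  moves:
    - [0,0,0,0,0,1,1]
    - [0,0,0,0,0,0.5,1]
    - [0,0,0,0,0,0,1]

```text
t: 22.6
tcp_pos: [0.5524, 0.0782, 0.0969]
ee_rot: [[0.996, 0.09, 0.001], [0.09, -0.996, 0.0], [0.001, -0.0, -1.0]]
contact_force: [-2.4, -1.9, 10.8]
width: 0.0101
grasp_force: 61.6
```

drive_tool:
  moves:
    - [0,0,0,0,0,0,-0.2]
    - [0,0,0,0,0,0,-0.2]
    - [0,0,0,0,0,0,-0.2]
    - [0,0,0,0,0,-10,-0.2]
    - [0,0,0,0,0,-30,-0.2]

```text
t: 23.02
tcp_pos: [0.5502, 0.078, 0.1334]
ee_rot: [[0.996, 0.09, -0.006], [0.09, -0.996, -0.001], [-0.006, 0.001, -1.0]]
contact_force: [0.6, -0.3, -0.5]
width: 0.0509
grasp_force: 0.0
```

drive_tool:
  moves:
    - [0,0,0,0,0,-30,-0.2]
    - [0,0,0,0,10,-10,-0.2]
    - [0,0,0,0,30,0,-0.2]
    - [0,0,0,0,38,0,-0.2]
    - [0,0,0,0,30,0,-0.2]

```text
t: 23.43
tcp_pos: [0.5619, -0.0316, 0.1766]
ee_rot: [[0.996, 0.09, 0.001], [0.09, -0.996, -0.001], [0.001, 0.001, -1.0]]
contact_force: [0.4, -0.7, 0.7]
width: 0.0517
grasp_force: 0.0
```

```bash
python3 - <<'E'
from h import *
for n in('top','scene'):
    W=cloud(n,cap(n,n+'3')[1])
    print('tray_b floor');comps(W,.087,.1,(.42,.72),(.0,.15),40)
    print('rail');comps(W,.102,.113,(.42,.72),(.0,.15),20)
    print('leaf b handle');comps(W,.055,.073,(.42,.6),(-.14,-.08))
    print('seam');comps(W,.055,.07,(.42,.69),(.03,.13))
st();plan([(*s2w(-56,-138),110,5.1)])
E
```

```text
tray_b floor
  n2406 px(239,200) c(553.1,78.9) 238.1x60.4 ang5.1 z93.0
rail
  n206 px(239,199) c(552.4,78.6) 89.2x11.9 ang4.8 z107.7
leaf b handle
seam
  n13 px(249,145) c(687.2,54.7) 14.8x3.7 ang-86.5 z65.2
  n24 px(254,148) c(681.7,43.3) 24.0x8.3 ang-60.3 z63.2
tray_b floor
  n1580 px(299,188) c(567.5,80.8) 206.3x62.1 ang5.3 z93.7
rail
  n196 px(291,176) c(551.9,78.9) 90.1x13.8 ang5.6 z108.0
leaf b handle
  n186 px(217,210) c(512.8,-101.2) 79.5x26.9 ang5.9 z68.2
seam
  n43 px(319,220) c(668.6,87.1) 56.2x9.3 ang88.4 z61.7
t 23.53 tcp [ 0.5617 -0.0358  0.1762] w 0.051 gf 0.0 F [-0.3  0.1  0.1] q [ -4.3  27.3   2.9 116.3  -2.   36.3 -85.4]
from [561.7 -35.8 176.2] heading 4.72 tilt [ 0.001 -0.003 -1.   ]
wz -0.007 t [-56.3  68.1  66.2] rows 3 per [-0.002] [-18.8  22.7  22.1]
```

```bash
python3 -c "
import cv2;a=cv2.imread('pics/scene3.png')[120:280,180:380];cv2.imwrite('pics/s3c.png',cv2.resize(a,None,fx=3.5,fy=3.5,interpolation=cv2.INTER_CUBIC))"
```

```text
(no output)
```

View pics/s3c.png

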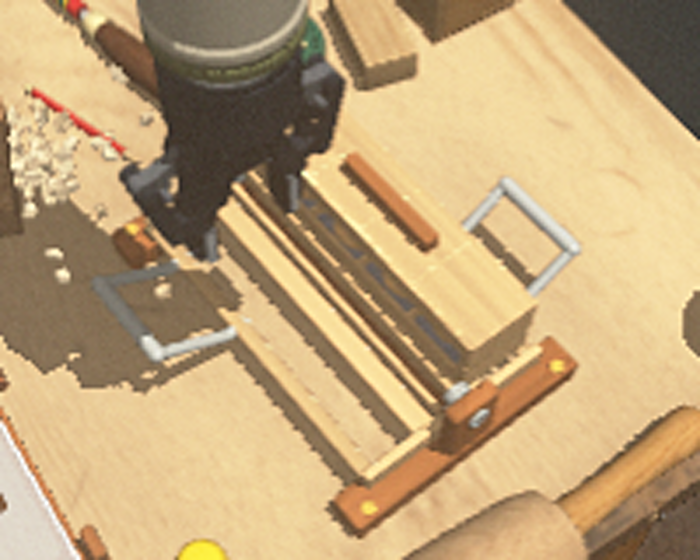

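drive_tool:
  moves:
    - [0,0,0,-10,12,0,-0.4]
    - [0,0,0,-20,22,0,-0.4]
    - [0,0,0,-18,22,20,-0.4]
    - [0,0,0,-8,12,25,-0.4]
    - [0,0,0,0,0,20,-0.4]

```text
t: 23.95
tcp_pos: [0.509, -0.1051, 0.1102]
ee_rot: [[0.996, 0.087, -0.001], [0.087, -0.996, -0.001], [-0.001, 0.001, -1.0]]
contact_force: [0.2, 0.5, 0.1]
width: 0.0596
grasp_force: 0.0
```

drive_tool:
  moves:
    - [0,0,0,0,0,0,-0.4]
    - [0,0,0,0,0,0,-0.4]
    - [0,0,0,0,0,0,-0.4]

```text
t: 24.2
tcp_pos: [0.5125, -0.1014, 0.1114]
ee_rot: [[0.996, 0.091, 0.001], [0.091, -0.996, 0.0], [0.001, -0.0, -1.0]]
contact_force: [0.1, -0.3, 0.3]
width: 0.0596
grasp_force: 0.0
```

```bash
python3 - <<'E'
from h import *
st();plan([(*s2w(-56,-138),44,5.1)])
t=np.radians(np.arange(0,181,6)); y=-138*np.cos(t); z=138*np.sin(t)
print([(round(-a,1),round(-b,1)) for a,b in zip(np.diff(y),np.diff(z))])
E
```

```text
t 24.2 tcp [ 0.5125 -0.1014  0.1114] w 0.0596 gf 0.0 F [ 0.1 -0.3  0.3] q [  3.9  30.9   1.6 124.2  -2.   24.9 -77.8]
from [ 512.5 -101.4  111.4] heading 5.23 tilt [ 0.001  0.    -1.   ]
wz 0.002 t [-1.4  7.1 67.4] rows 2 per [0.001] [-0.7  3.6 33.7]
[(np.float64(-0.8), np.float64(-14.4)), (np.float64(-2.3), np.float64(-14.3)), (np.float64(-3.7), np.float64(-14.0)), (np.float64(-5.2), np.float64(-13.5)), (np.float64(-6.6), np.float64(-12.9)), (np.float64(-7.9), np.float64(-12.1)), (np.float64(-9.1), np.float64(-11.2)), (np.float64(-10.2), np.float64(-10.2)), (np.float64(-11.2), np.float64(-9.1)), (np.float64(-12.1), np.float64(-7.9)), (np.float64(-12.9), np.float64(-6.6)), (np.float64(-13.5), np.float64(-5.2)), (np.float64(-14.0), np.float64(-3.7)), (np.float64(-14.3), np.float64(-2.3)), (np.float64(-14.4), np.float64(-0.8)), (np.float64(-14.4), np.float64(0.8)), (np.float64(-14.3), np.float64(2.3)), (np.float64(-14.0), np.float64(3.7)), (np.float64(-13.5), np.float64(5.2)), (np.float64(-12.9), np.float64(6.6)), (np.float64(-12.1), np.float64(7.9)), (np.float64(-11.2), np.float64(9.1)), (np.float64(-10.2), np.float64(10.2)), (np.float64(-9.1), np.float64(11.2)), (np.float64(-7.9), np.float64(12.1)), (np.float64(-6.6), np.float64(12.9)), (np.float64(-5.2), np.float64(13.5)), (np.float64(-3.7), np.float64(14.0)), (np.float64(-2.3), np.float64(14.3)), (np.float64(-0.8), np.float64(14.4))]
```

drive_tool:
  moves:
    - [0,0,0,-1,7,10,-0.4]
    - [0,0,0,0,0,25,-0.4]
    - [0,0,0,0,0,22,-0.4]
    - [0,0,0,0,0,10,-0.4]
    - [0,0,0,0,0,0,-0.4]

```text
t: 24.62
tcp_pos: [0.511, -0.109, 0.0421]
ee_rot: [[0.996, 0.09, -0.003], [0.09, -0.996, 0.0], [-0.003, -0.001, -1.0]]
contact_force: [-1.2, 0.1, -0.2]
width: 0.06
grasp_force: 0.0
```

drive_tool:
  moves:
    - [0,0,0,0,0,0,1]
    - [0,0,0,0,0,0,1]
    - [0,0,0,0,0,0,1]
    - [0,0,0,0,0,0,1]
    - [0,0,0,0,0,0,1]
  squeeze: 40

```text
t: 25.03
tcp_pos: [0.5123, -0.1099, 0.0447]
ee_rot: [[0.996, 0.089, 0.002], [0.089, -0.996, -0.001], [0.002, 0.001, -1.0]]
contact_force: [-0.9, -2.3, 5.6]
width: 0.0105
grasp_force: 39.0
```

```bash
python3 - <<'E'
from h import *
st();plan([(*s2w(-56,-138),44,5.1)])
E
```

```text
t 25.03 tcp [ 0.5123 -0.1099  0.0447] w 0.0105 gf 39.0 F [-0.9 -2.3  5.6] q [  5.2  37.7   1.  126.   -2.   16.2 -77. ]
from [ 512.3 -109.9   44.7] heading 5.11 tilt [ 0.002 -0.001 -1.   ]
wz 0.000 t [-0.5 -1.3  0.7] rows 1 per [0.] [-0.5 -1.3  0.7]
```

drive_tool:
  moves:
    - [0,0,0,0,-0.2,-7,1]
    - [0,0,0,0,-0.6,-7.4,1]
    - [0,0,0,0,-2.3,-14.3,1]
    - [0,0,0,0,-3.7,-14,1]
    - [0,0,0,0,-5.2,-13.5,1]

```text
t: 25.45
tcp_pos: [0.5113, -0.0988, 0.1011]
ee_rot: [[0.996, 0.088, 0.002], [0.088, -0.996, -0.002], [0.002, 0.002, -1.0]]
contact_force: [3.3, -5.8, -4.7]
width: 0.0105
grasp_force: 39.0
```

drive_tool:
  moves:
    - [0,0,0,0,-6.6,-12.9,1]
    - [0,0,0,0,-7.9,-12.1,1]
    - [0,0,0,0,-9.1,-11.2,1]
    - [0,0,0,0,-10.2,-10.2,1]
    - [0,0,0,0,-11.2,-9.1,1]

```text
t: 25.87
tcp_pos: [0.5076, -0.0571, 0.158]
ee_rot: [[0.996, 0.085, 0.004], [0.085, -0.996, -0.005], [0.004, 0.005, -1.0]]
contact_force: [0.7, -21.8, 13.8]
width: 0.0103
grasp_force: 39.6
```

drive_tool:
  moves:
    - [0,0,0,0,-12.1,-7.9,1]
    - [0,0,0,0,-12.9,-6.6,1]
    - [0,0,0,0,-13.5,-5.2,1]
    - [0,0,0,0,-14,-3.7,1]
    - [0,0,0,0,-14.3,-2.3,1]

```text
t: 26.28
tcp_pos: [0.5016, 0.0115, 0.1845]
ee_rot: [[0.996, 0.086, 0.005], [0.086, -0.996, -0.002], [0.004, 0.003, -1.0]]
contact_force: [1.7, -6.3, 9.0]
width: 0.0104
grasp_force: 41.0
```

```bash
python3 - <<'E'
from h import *
s=st();p=np.array(s['tcp_pos'])*1000;print(w2s(*p[:2]),p[2],np.round(s['ee_rot'],3))
E
```

```text
t 26.28 tcp [0.5016 0.0115 0.1845] w 0.0104 gf 41.0 F [ 1.7 -6.3  9. ] q [-10.6  23.    3.7 123.6  -2.3  33.3 -90.3]
[-55.3 -17.5] 184.54155992804243 [[ 0.996  0.086  0.005]
 [ 0.086 -0.996 -0.002]
 [ 0.004  0.003 -1.   ]]
```

drive_tool:
  moves:
    - [0,0,0,0,-14.4,-0.8,1]
    - [0,0,0,0,-14.4,0.8,1]
    - [0,0,0,0,-14.3,2.3,1]
    - [0,0,0,0,-14,3.7,1]
    - [0,0,0,0,-13.5,5.2,1]

```text
t: 26.7
tcp_pos: [0.495, 0.0845, 0.1715]
ee_rot: [[0.996, 0.089, 0.003], [0.089, -0.996, 0.0], [0.003, 0.0, -1.0]]
contact_force: [4.6, -6.9, -0.1]
width: 0.0106
grasp_force: 41.8
```

drive_tool:
  moves:
    - [0,0,0,0,-12.9,6.6,1]
    - [0,0,0,0,-12.1,7.9,1]
    - [0,0,0,0,-11.2,9.1,1]
    - [0,0,0,0,-10.2,10.2,1]
    - [0,0,0,0,-9.1,11.2,1]

```text
t: 27.12
tcp_pos: [0.49, 0.1396, 0.1257]
ee_rot: [[0.996, 0.089, 0.002], [0.089, -0.996, -0.0], [0.002, 0.0, -1.0]]
contact_force: [1.6, -1.2, 5.9]
width: 0.0105
grasp_force: 42.5
```

```bash
python3 - <<'E'
from h import *
s=st();p=np.array(s['tcp_pos'])*1000;print(w2s(*p[:2]),p[2],np.round(s['ee_rot'],3))
E
```

```text
t 27.12 tcp [0.49   0.1396 0.1257] w 0.0105 gf 42.5 F [ 1.6 -1.2  5.9] q [ -24.6   28.9    3.3  125.4   -3.5   25.7 -103.5]
[-55.5 111.1] 125.71450997684718 [[ 0.996  0.089  0.002]
 [ 0.089 -0.996 -0.   ]
 [ 0.002  0.    -1.   ]]
```

drive_tool:
  moves:
    - [0,0,0,0,-7.9,12.1,1]
    - [0,0,0,0,-6.6,12.9,1]
    - [0,0,0,0,-2.8,6.8,1]
    - [0,0,0,0,-2.4,6.8,1]
    - [0,0,0,0,-2,7,1]

```text
t: 27.53
tcp_pos: [0.488, 0.161, 0.0798]
ee_rot: [[0.996, 0.089, 0.001], [0.089, -0.996, -0.0], [0.001, 0.0, -1.0]]
contact_force: [4.4, -5.3, 4.1]
width: 0.0103
grasp_force: 41.6
```

drive_tool:
  moves:
    - [0,0,0,0,-1.7,7,1]
    - [0,0,0,0,-1.3,7.1,1]
    - [0,0,0,0,-1,7.2,1]
    - [0,0,0,0,-0.5,5,1]
    - [0,0,0,0,-0.2,5,1]

```text
t: 27.95
tcp_pos: [0.4876, 0.1651, 0.0485]
ee_rot: [[0.996, 0.088, 0.001], [0.088, -0.996, -0.001], [0.001, 0.001, -1.0]]
contact_force: [3.6, -6.2, 5.1]
width: 0.0103
grasp_force: 40.6
```

drive_tool:
  moves:
    - [0,0,0,0,0,2,1]
    - [0,0,0,0,0,0,1]
    - [0,0,0,0,0,0,1]

```text
t: 28.2
tcp_pos: [0.4877, 0.1652, 0.0471]
ee_rot: [[0.996, 0.088, 0.002], [0.088, -0.996, -0.0], [0.002, 0.0, -1.0]]
contact_force: [3.2, -5.9, 8.9]
width: 0.0103
grasp_force: 41.4
```

```bash
python3 - <<'E'
from h import *
s=st();p=np.array(s['tcp_pos'])*1000;print(w2s(*p[:2]),p[2],np.round(s['ee_rot'],3))
W=cloud('scene',cap('scene','scene4')[1])
print('leaf');comps(W,.09,.13,(.42,.72),(.0,.15),40)
E
```

```text
t 28.2 tcp [0.4877 0.1652 0.0471] w 0.0103 gf 41.4 F [ 3.2 -5.9  8.9] q [ -26.6   37.2    2.2  127.1   -4.7   15.7 -105.3]
[-55.6 136.9] 47.081863698254566 [[ 0.996  0.088  0.002]
 [ 0.088 -0.996 -0.   ]
 [ 0.002  0.    -1.   ]]
leaf
  n3049 px(292,181) c(552.1,86.1) 262.7x104.6 ang5.0 z102.2
  n94 px(298,148) c(498.1,138.1) 51.5x27.5 ang-49.6 z107.9
```

drive_tool:
  moves:
    - [0,0,0,0,0,1.5,1]
    - [0,0,0,0,0,0,1]
    - [0,0,0,0,0,0,-0.4]
    - [0,0,0,0,0,0,-0.4]
    - [0,0,0,0,0,0,-0.4]

```text
t: 28.67
tcp_pos: [0.4866, 0.1664, 0.0448]
ee_rot: [[0.996, 0.09, -0.0], [0.09, -0.996, 0.0], [-0.0, -0.0, -1.0]]
contact_force: [0.6, -0.5, 0.0]
width: 0.0464
grasp_force: 0.0
```

drive_tool:
  moves:
    - [0,0,0,0,0,-15,-0.4]
    - [0,0,0,0,0,-35,-0.4]
    - [0,0,0,0,0,-30,-0.4]
    - [0,0,0,15,0,0,-0.4]
    - [0,0,0,35,0,0,-0.4]

```text
t: 29.08
tcp_pos: [0.5337, 0.1709, 0.1264]
ee_rot: [[0.996, 0.092, -0.002], [0.092, -0.996, 0.001], [-0.002, -0.001, -1.0]]
contact_force: [-0.1, 1.0, 0.2]
width: 0.0596
grasp_force: 0.0
```

drive_tool:
  moves:
    - [0,0,0,38,0,0,-0.4]
    - [0,0,0,22,-1,0,-0.4]
    - [0,0,0,0,0,0,-0.4]
    - [0,0,0,0,0,0,-0.4]

```text
t: 29.42
tcp_pos: [0.5966, 0.177, 0.1239]
ee_rot: [[0.996, 0.09, -0.001], [0.09, -0.996, -0.0], [-0.001, -0.0, -1.0]]
contact_force: [-0.8, -0.7, -1.2]
width: 0.0596
grasp_force: 0.0
```

```bash
python3 - <<'E'
from h import *
s=st();plan([(*s2w(56,138),44,5.1)])
W=cloud('scene',cap('scene','scene5')[1])
print('leaf top');comps(W,.09,.13,(.42,.72),(.0,.15),40)
print('handles');comps(W,.055,.075,(.42,.72),(.14,.2),20)
W=cloud('top',cap('top')[1])
print('leaf top');comps(W,.09,.13,(.42,.72),(.0,.13),40)
print('handles');comps(W,.06,.075,(.42,.72),(.14,.2),20)
E
```

```text
t 29.42 tcp [0.5966 0.177  0.1239] w 0.0596 gf 0.0 F [-0.8 -0.7 -1.2] q [ -24.3   34.9    3.8  110.8   -3.8   34.5 -102.9]
from [596.6 177.  123.9] heading 5.14 tilt [-0.001 -0.    -1.   ]
wz 0.001 t [ 2.   1.  79.9] rows 2 per [0.] [ 1.   0.5 39.9]
leaf top
  n3047 px(292,181) c(552.0,87.2) 261.9x106.4 ang4.9 z102.1
handles
  n128 px(304,152) c(490.7,162.9) 78.0x18.8 ang5.6 z69.2
  n178 px(333,183) c(600.5,166.3) 78.8x26.7 ang2.7 z67.3
leaf top
  n3452 px(240,200) c(552.8,86.2) 261.8x102.8 ang5.1 z101.5
handles
  n99 px(200,189) c(582.8,171.2) 43.4x21.3 ang14.9 z67.7
  n136 px(204,230) c(489.7,162.7) 81.2x18.4 ang5.4 z68.5
```

```bash
python3 -c "
import cv2;a=cv2.imread('pics/scene5.png')[100:280,180:400];cv2.imwrite('pics/s5c.png',cv2.resize(a,None,fx=3.3,fy=3.3,interpolation=cv2.INTER_CUBIC))"
```

```text
(no output)
```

View pics/s5c.png

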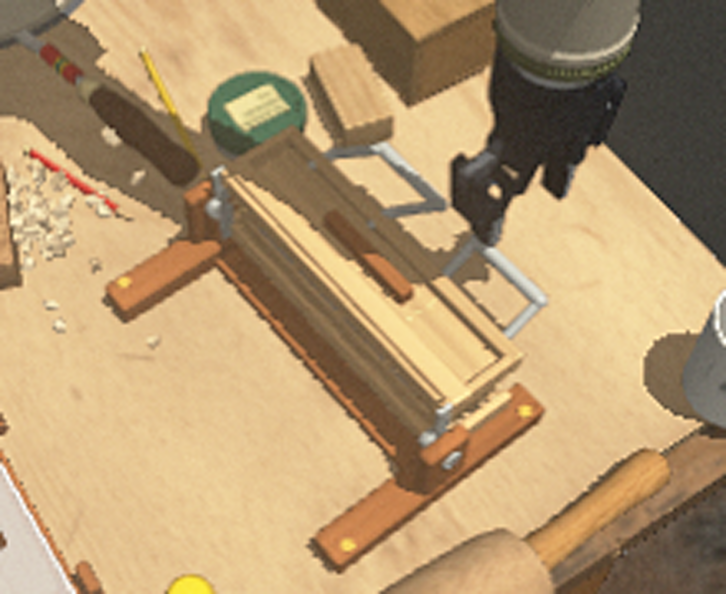

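drive_tool:
  moves:
    - [0,0,0,2,1,20,-0.4]
    - [0,0,0,0,0,30,-0.4]
    - [0,0,0,0,0,22,-0.4]
    - [0,0,0,0,0,8,-0.4]
    - [0,0,0,0,0,0,-0.4]

```text
t: 29.93
tcp_pos: [0.5959, 0.1775, 0.0424]
ee_rot: [[0.996, 0.092, -0.004], [0.092, -0.996, 0.0], [-0.004, -0.001, -1.0]]
contact_force: [-0.8, 4.7, -1.8]
width: 0.0601
grasp_force: 0.0
```

drive_tool:
  moves:
    - [0,0,0,0,0,0,1]
    - [0,0,0,0,0,0,1]
    - [0,0,0,0,0,0,1]
    - [0,0,0,0,0,0,1]
    - [0,0,0,0,0,0,1]
  squeeze: 80

```text
t: 30.35
tcp_pos: [0.5986, 0.175, 0.0453]
ee_rot: [[0.996, 0.089, 0.001], [0.089, -0.996, -0.001], [0.0, 0.001, -1.0]]
contact_force: [-1.1, -2.3, 4.0]
width: 0.0094
grasp_force: 78.0
```

```bash
python3 - <<'E'
from h import *
s=st();p=np.array(s['tcp_pos'])*1000;print(w2s(*p[:2]),p[2])
t=np.radians(np.arange(0,181,4)); y=138*np.cos(t); z=138*np.sin(t)
print([(round(float(-a),1),round(float(-b),1)) for a,b in zip(np.diff(y),np.diff(z))])
E
```

```text
t 30.35 tcp [0.5986 0.175  0.0453] w 0.0094 gf 78.0 F [-1.1 -2.3  4. ] q [ -23.4   41.4    2.9  112.8   -4.3   25.9 -102.3]
[ 55.8 136.8] 45.28392276040459
[(0.3, -9.6), (1.0, -9.6), (1.7, -9.5), (2.3, -9.3), (3.0, -9.2), (3.6, -8.9), (4.2, -8.7), (4.8, -8.3), (5.4, -8.0), (5.9, -7.6), (6.4, -7.2), (6.9, -6.7), (7.4, -6.2), (7.8, -5.7), (8.2, -5.1), (8.5, -4.5), (8.8, -3.9), (9.1, -3.3), (9.3, -2.7), (9.4, -2.0), (9.5, -1.3), (9.6, -0.7), (9.6, -0.0), (9.6, 0.7), (9.5, 1.3), (9.4, 2.0), (9.3, 2.7), (9.1, 3.3), (8.8, 3.9), (8.5, 4.5), (8.2, 5.1), (7.8, 5.7), (7.4, 6.2), (6.9, 6.7), (6.4, 7.2), (5.9, 7.6), (5.4, 8.0), (4.8, 8.3), (4.2, 8.7), (3.6, 8.9), (3.0, 9.2), (2.3, 9.3), (1.7, 9.5), (1.0, 9.6), (0.3, 9.6)]
```

drive_tool:
  moves:
    - [0,0,0,0,0.3,-9.6,1]
    - [0,0,0,0,1,-9.6,1]
    - [0,0,0,0,1.7,-9.5,1]
    - [0,0,0,0,2.3,-9.3,1]
    - [0,0,0,0,3,-9.2,1]

```text
t: 30.77
tcp_pos: [0.5992, 0.1676, 0.0922]
ee_rot: [[0.996, 0.09, -0.0], [0.09, -0.996, -0.0], [-0.0, 0.0, -1.0]]
contact_force: [4.3, -2.4, -14.7]
width: 0.0093
grasp_force: 77.8
```

drive_tool:
  moves:
    - [0,0,0,0,3.6,-8.9,1]
    - [0,0,0,0,4.2,-8.7,1]
    - [0,0,0,0,4.8,-8.3,1]
    - [0,0,0,0,5.4,-8,1]
    - [0,0,0,0,5.9,-7.6,1]

```text
t: 31.18
tcp_pos: [0.6012, 0.1456, 0.1343]
ee_rot: [[0.996, 0.091, 0.0], [0.091, -0.996, 0.002], [0.001, -0.002, -1.0]]
contact_force: [2.6, 6.4, -10.6]
width: 0.0093
grasp_force: 77.8
```

```bash
python3 - <<'E'
from h import *
s=st();p=np.array(s['tcp_pos'])*1000;q=w2s(*p[:2]);print(q,p[2],'ang',np.degrees(np.arctan2(p[2]-45,q[1])),'r',np.hypot(p[2]-45,q[1]))
E
```

```text
t 31.18 tcp [0.6012 0.1456 0.1343] w 0.0093 gf 77.8 F [  2.6   6.4 -10.6] q [ -21.1   33.8    3.4  111.    -3.5   35.2 -100.2]
[ 55.7 107.3] 134.26534304799688 ang 39.757850753531606 r 139.57647176181436
```

Leaf is turning as planned; continuing.

drive_tool:
  moves:
    - [0,0,0,0,6.4,-7.2,1]
    - [0,0,0,0,6.9,-6.7,1]
    - [0,0,0,0,7.4,-6.2,1]
    - [0,0,0,0,7.8,-5.7,1]
    - [0,0,0,0,8.2,-5.1,1]

```text
t: 31.6
tcp_pos: [0.6042, 0.1125, 0.1662]
ee_rot: [[0.996, 0.094, 0.001], [0.094, -0.996, 0.006], [0.001, -0.006, -1.0]]
contact_force: [-1.2, 15.9, -1.1]
width: 0.0091
grasp_force: 78.0
```

drive_tool:
  moves:
    - [0,0,0,0,8.5,-4.5,1]
    - [0,0,0,0,8.8,-3.9,1]
    - [0,0,0,0,9.1,-3.3,1]
    - [0,0,0,0,9.3,-2.7,1]
    - [0,0,0,0,9.4,-2,1]

```text
t: 32.02
tcp_pos: [0.6086, 0.0695, 0.1848]
ee_rot: [[0.995, 0.095, 0.003], [0.095, -0.995, 0.008], [0.004, -0.008, -1.0]]
contact_force: [-9.6, 14.3, 26.1]
width: 0.0091
grasp_force: 84.3
```

drive_tool:
  moves:
    - [0,0,0,0,9.5,-1.3,1]
    - [0,0,0,0,9.6,-0.7,1]
    - [0,0,0,0,9.6,0,1]
    - [0,0,0,0,9.6,0.7,1]
    - [0,0,0,0,9.5,1.3,1]

```text
t: 32.43
tcp_pos: [0.6136, 0.0174, 0.185]
ee_rot: [[0.996, 0.092, 0.004], [0.092, -0.996, 0.004], [0.005, -0.003, -1.0]]
contact_force: [-5.9, 3.2, 18.1]
width: 0.009
grasp_force: 88.2
```

drive_tool:
  moves:
    - [0,0,0,0,9.4,2,1]
    - [0,0,0,0,9.3,2.7,1]
    - [0,0,0,0,9.1,3.3,1]
    - [0,0,0,0,8.8,3.9,1]
    - [0,0,0,0,8.5,4.5,1]

```text
t: 32.85
tcp_pos: [0.619, -0.0296, 0.1677]
ee_rot: [[0.996, 0.09, 0.006], [0.09, -0.996, 0.001], [0.006, -0.001, -1.0]]
contact_force: [-3.6, -0.9, 16.0]
width: 0.0086
grasp_force: 90.5
```

```bash
python3 - <<'E'
from h import *
s=st();p=np.array(s['tcp_pos'])*1000;q=w2s(*p[:2]);print(q,p[2],'ang',np.degrees(np.arctan2(p[2]-45,q[1])),'r',np.hypot(p[2]-45,q[1]))
E
```

```text
t 32.85 tcp [ 0.619  -0.0296  0.1677] w 0.0086 gf 90.5 F [-3.6 -0.9 16. ] q [ -4.5  31.3   3.  109.7  -2.6  38.8 -84.7]
[ 57.9 -68.8] 167.6550122683139 ang 119.28906312978461 r 140.63318255141718
```

drive_tool:
  moves:
    - [0,0,0,0,8.2,5.1,1]
    - [0,0,0,0,7.8,5.7,1]
    - [0,0,0,0,7.4,6.2,1]
    - [0,0,0,0,6.9,6.7,1]
    - [0,0,0,0,6.4,7.2,1]

```text
t: 33.27
tcp_pos: [0.6227, -0.0679, 0.1366]
ee_rot: [[0.996, 0.089, 0.007], [0.089, -0.996, -0.001], [0.007, 0.001, -1.0]]
contact_force: [-11.2, -5.9, 15.2]
width: 0.0092
grasp_force: 87.8
```

drive_tool:
  moves:
    - [0,0,0,0,5.9,7.6,1]
    - [0,0,0,0,5.4,8,1]
    - [0,0,0,0,4.8,8.3,1]
    - [0,0,0,0,4.2,8.7,1]
    - [0,0,0,0,3.6,8.9,1]

```text
t: 33.68
tcp_pos: [0.6232, -0.0924, 0.0941]
ee_rot: [[0.996, 0.088, 0.003], [0.088, -0.996, -0.001], [0.003, 0.002, -1.0]]
contact_force: [8.5, -0.1, 4.5]
width: 0.0089
grasp_force: 85.0
```

drive_tool:
  moves:
    - [0,0,0,0,3,9.2,1]
    - [0,0,0,0,1.3,4.6,1]
    - [0,0,0,0,1,4.7,1]
    - [0,0,0,0,0.9,4.7,1]
    - [0,0,0,0,0.8,4.7,1]

```text
t: 34.1
tcp_pos: [0.6253, -0.0986, 0.0661]
ee_rot: [[0.996, 0.089, 0.005], [0.089, -0.996, -0.001], [0.005, 0.002, -1.0]]
contact_force: [8.8, -3.3, 3.2]
width: 0.0094
grasp_force: 87.1
```

drive_tool:
  moves:
    - [0,0,0,0,0.6,4.8,1]
    - [0,0,0,0,0.4,4.8,1]
    - [0,0,0,0,0.2,4.8,1]
    - [0,0,0,0,0,3,1]
    - [0,0,0,0,0,0,1]

```text
t: 34.52
tcp_pos: [0.6252, -0.0998, 0.0486]
ee_rot: [[0.996, 0.089, 0.005], [0.089, -0.996, -0.001], [0.004, 0.002, -1.0]]
contact_force: [9.2, -5.9, 6.4]
width: 0.0088
grasp_force: 86.8
```

```bash
python3 - <<'E'
from h import *
s=st();p=np.array(s['tcp_pos'])*1000;q=w2s(*p[:2]);print(q,p[2],'ang',np.degrees(np.arctan2(p[2]-45,q[1])),'r',np.hypot(p[2]-45,q[1]))
for n in('top','scene'):
    W=cloud(n,cap(n)[1])
    print('leaf top');comps(W,.09,.13,(.42,.72),(-.1,.02),40)
    print('rail');comps(W,.104,.115,(.42,.72),(-.1,.02),40)
E
```

```text
t 34.52 tcp [ 0.6252 -0.0998  0.0486] w 0.0088 gf 86.8 F [ 9.2 -5.9  6.4] q [  2.8  41.4   1.7 111.6  -2.4  26.7 -78.7]
[  57.8 -139.3] 48.5926517812484 ang 178.52262625521146 r 139.34632089445816
leaf top
  n2003 px(275,183) c(560.6,-22.6) 265.7x84.9 ang-0.7 z101.7
  n40 px(301,171) c(615.0,-62.4) 27.9x11.7 ang-86.7 z111.2
rail
  n74 px(268,188) c(574.3,13.0) 75.2x15.4 ang4.4 z105.3
  n171 px(276,192) c(564.0,-7.2) 81.9x12.1 ang4.8 z108.7
  n63 px(271,236) c(465.4,6.3) 52.1x15.9 ang-0.7 z105.3
leaf top
  n1520 px(277,218) c(608.9,-36.4) 169.2x112.5 ang0.1 z101.8
rail
  n108 px(268,190) c(559.1,6.3) 64.2x25.6 ang0.2 z105.1
  n94 px(269,202) c(583.7,-5.6) 43.4x12.0 ang6.2 z109.2
  n100 px(279,233) c(662.9,-29.0) 62.3x23.3 ang19.0 z105.0
```

drive_tool:
  moves:
    - [0,0,0,0,0,2,1]
    - [0,0,0,0,0,2,1]
    - [0,0,0,0,0,1,1]
    - [0,0,0,0,0,0,1]
    - [0,0,0,0,0,0,1]

```text
t: 35.03
tcp_pos: [0.6266, -0.0997, 0.0477]
ee_rot: [[0.996, 0.091, 0.009], [0.091, -0.996, -0.001], [0.008, 0.002, -1.0]]
contact_force: [-6.1, -2.0, 46.6]
width: 0.0089
grasp_force: 91.7
```

```bash
python3 - <<'E'
from h import *
s=st()
W=cloud('scene',cap('scene','scene6')[1])
print('handles');comps(W,.055,.075,(.42,.72),(-.13,-.08),20)
W=cloud('top',cap('top','top6')[1])
t=W[(W[...,2]>.096)&(W[...,2]<.1065)&(W[...,0]>.5)&(W[...,0]<.6)&(W[...,1]>-.06)&(W[...,1]<.03)]
A_=np.c_[t[:,:2],np.ones(len(t))]; c=np.linalg.lstsq(A_,t[:,2],rcond=None)[0]; print('leaf plane slope',c,len(t))
E
```

```text
t 35.03 tcp [ 0.6266 -0.0997  0.0477] w 0.0089 gf 91.7 F [-6.1 -2.  46.6] q [  2.8  41.5   1.7 111.6  -2.4  26.4 -78.6]
handles
  n83 px(211,203) c(497.5,-113.9) 49.0x18.9 ang-18.2 z70.6
  n127 px(249,250) c(644.6,-97.5) 39.7x34.2 ang7.3 z68.6
leaf plane slope [-0.00646151  0.02086204  0.10597455] 524
```

View pics/scene6.png

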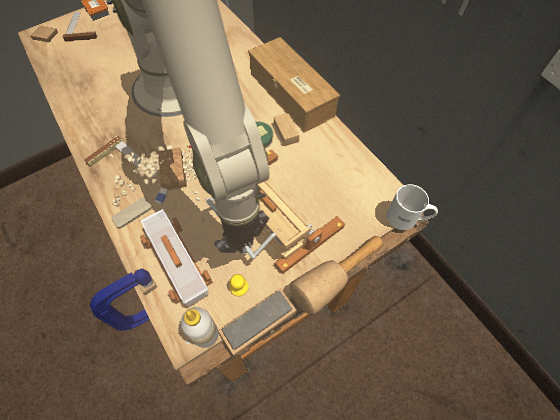

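drive_tool:
  moves:
    - [0,0,0,0,0,-4,1]
    - [0,0,0,0,-0.4,-6,1]
    - [0,0,0,0,-0.6,-7.4,1]
    - [0,0,0,0,-2.3,-14.3,1]
    - [0,0,0,0,-3.7,-14,1]

```text
t: 35.55
tcp_pos: [0.627, -0.0939, 0.0894]
ee_rot: [[0.996, 0.088, 0.009], [0.088, -0.996, -0.002], [0.009, 0.003, -1.0]]
contact_force: [22.2, -3.5, -4.4]
width: 0.0091
grasp_force: 81.8
```

drive_tool:
  moves:
    - [0,0,0,0,-5.2,-13.5,1]
    - [0,0,0,0,-6.6,-12.9,1]
    - [0,0,0,0,-7.9,-12.1,1]
    - [0,0,0,0,-9.1,-11.2,1]
    - [0,0,0,0,-10.2,-10.2,1]

```text
t: 35.97
tcp_pos: [0.6235, -0.0582, 0.1511]
ee_rot: [[0.996, 0.086, 0.011], [0.086, -0.996, -0.006], [0.01, 0.007, -1.0]]
contact_force: [-6.5, -18.8, 14.3]
width: 0.0094
grasp_force: 79.6
```

```bash
python3 - <<'E'
from h import *
s=st();p=np.array(s['tcp_pos'])*1000;q=w2s(*p[:2]);print(q,p[2],'ang',np.degrees(np.arctan2(p[2]-45,q[1])),'r',np.hypot(p[2]-45,q[1]))
for n in('top','scene'):
    W=cloud(n,cap(n)[1])
    print('tray_a floor');comps(W,.086,.1,(.42,.72),(-.1,.02),40)
    print('rail');comps(W,.102,.115,(.42,.72),(-.1,.02),40)
E
```

```text
t 35.97 tcp [ 0.6235 -0.0582  0.1511] w 0.0094 gf 79.6 F [ -6.5 -18.8  14.3] q [ -2.2  32.8   3.2 109.8  -2.4  36.9 -82.7]
[ 59.9 -97.7] 151.1461565923759 ang 132.62736523228241 r 144.26467536903544
tray_a floor
  n53 px(275,147) c(675.2,-7.1) 33.4x9.4 ang-85.2 z94.2
  n238 px(278,170) c(627.4,-12.3) 61.8x36.9 ang5.4 z94.2
  n234 px(267,216) c(527.6,16.0) 172.7x9.2 ang5.0 z93.7
  n532 px(282,213) c(516.1,-18.4) 145.0x26.6 ang-4.7 z94.0
rail
  n155 px(276,199) c(549.7,-7.3) 67.7x11.9 ang4.9 z108.3
tray_a floor
  n99 px(230,175) c(467.1,-35.5) 47.8x17.9 ang4.4 z94.9
  n214 px(275,210) c(599.9,-4.3) 48.7x40.2 ang-88.3 z94.8
  n460 px(286,228) c(654.5,-4.9) 50.6x49.8 ang2.0 z94.4
rail
  n48 px(272,205) c(595.4,-3.6) 19.4x11.0 ang5.4 z108.6
```

drive_tool:
  moves:
    - [0,0,0,-1,-12.2,-7.1,1]
    - [0,0,0,-1,-13.1,-5.9,1]
    - [0,0,0,-1,-12.9,-6.6,1]
    - [0,0,0,0,-13.5,-5.2,1]
    - [0,0,0,0,-14,-3.7,1]

```text
t: 36.48
tcp_pos: [0.6177, 0.0015, 0.1854]
ee_rot: [[0.997, 0.08, 0.02], [0.08, -0.997, -0.009], [0.019, 0.011, -1.0]]
contact_force: [12.0, -21.0, 53.3]
width: 0.0086
grasp_force: 86.9
```

drive_tool:
  moves:
    - [0,0,0,0,-14.3,-2.3,1]
    - [0,0,0,0,-14.4,-0.8,1]
    - [0,0,0,0,-14.4,0.8,1]
    - [0,0,0,0,-14.3,2.3,1]
    - [0,0,0,0,-14,3.7,1]

```text
t: 36.9
tcp_pos: [0.6093, 0.0848, 0.1775]
ee_rot: [[0.996, 0.089, 0.014], [0.089, -0.996, 0.003], [0.014, -0.002, -1.0]]
contact_force: [27.6, -6.4, -14.2]
width: 0.0089
grasp_force: 87.3
```

drive_tool:
  moves:
    - [0,0,0,0,-13.5,5.2,1]
    - [0,0,0,0,-12.9,6.6,1]
    - [0,0,0,0,-12.1,7.9,1]
    - [0,0,0,0,-11.2,9.1,1]
    - [0,0,0,0,-10.2,10.2,1]

```text
t: 37.32
tcp_pos: [0.6042, 0.1418, 0.1351]
ee_rot: [[0.996, 0.088, 0.012], [0.088, -0.996, -0.0], [0.012, 0.001, -1.0]]
contact_force: [19.0, -2.6, -4.9]
width: 0.0087
grasp_force: 97.6
```

```bash
python3 - <<'E'
from h import *
s=st();p=np.array(s['tcp_pos'])*1000;q=w2s(*p[:2]);print(q,p[2],'ang',np.degrees(np.arctan2(p[2]-45,q[1])),'r',np.hypot(p[2]-45,q[1]))
for n in('top','scene'):
    W=cloud(n,cap(n)[1])
    print('tray_a floor');comps(W,.086,.1,(.42,.72),(-.1,.03),40)
    print('rail');comps(W,.102,.115,(.42,.72),(-.1,.02),40)
E
```

```text
t 37.32 tcp [0.6042 0.1418 0.1351] w 0.0087 gf 97.6 F [19.  -2.6 -4.9] q [ -21.2   33.7    3.9  111.2   -3.4   34.6 -100.1]
[ 58.4 103.2] 135.11456780523213 ang 41.127565022525125 r 137.0068441017593
tray_a floor
  n2361 px(276,196) c(560.9,-6.7) 237.3x60.0 ang4.9 z93.9
rail
  n204 px(276,195) c(560.5,-6.5) 89.2x11.9 ang4.9 z108.5
tray_a floor
  n2136 px(264,201) c(560.0,-6.0) 239.0x62.1 ang4.7 z94.5
rail
  n202 px(263,195) c(560.8,-6.1) 90.1x12.7 ang5.1 z109.1
```

drive_tool:
  moves:
    - [0,0,0,1,-9.1,11.2,1]
    - [0,0,0,1,-7.9,12.1,1]
    - [0,0,0,0,-6.6,12.9,1]
    - [0,0,0,0,-2.8,6.8,1]
    - [0,0,0,0,-2.4,6.8,1]

```text
t: 37.83
tcp_pos: [0.5977, 0.1702, 0.0827]
ee_rot: [[0.996, 0.09, -0.001], [0.09, -0.996, -0.003], [-0.001, 0.003, -1.0]]
contact_force: [3.1, -9.5, 4.1]
width: 0.0088
grasp_force: 92.2
```

drive_tool:
  moves:
    - [0,0,0,0,-2,7,1]
    - [0,0,0,0,-1.7,7,1]
    - [0,0,0,0,-1.3,7.1,1]
    - [0,0,0,0,-1,7.2,1]
    - [0,0,0,0,0,0,1]

```text
t: 38.25
tcp_pos: [0.5977, 0.1749, 0.054]
ee_rot: [[0.996, 0.088, -0.0], [0.088, -0.996, -0.003], [-0.0, 0.003, -1.0]]
contact_force: [19.1, -7.9, -8.2]
width: 0.0086
grasp_force: 87.7
```

```bash
python3 - <<'E'
from h import *
s=st();p=np.array(s['tcp_pos'])*1000;q=w2s(*p[:2]);print(q,p[2],'ang',np.degrees(np.arctan2(p[2]-45,q[1])),'r',np.hypot(p[2]-45,q[1]))
E
```

```text
t 38.25 tcp [0.5977 0.1749 0.054 ] w 0.0086 gf 87.7 F [19.1 -7.9 -8.2] q [ -23.8   40.6    3.2  112.7   -4.3   26.8 -102.4]
[ 54.9 136.8] 53.96030731643964 ang 3.7474817565297704 r 137.09313296881447
```

drive_tool:
  moves:
    - [0,0,0,0,-0.3,4,1]
    - [0,0,0,0,0,3,1]
    - [0,0,0,0,0,2,1]
    - [0,0,0,0,0,1,1]
    - [0,0,0,0,0,0,1]

```text
t: 38.67
tcp_pos: [0.5977, 0.1749, 0.0479]
ee_rot: [[0.996, 0.087, 0.001], [0.087, -0.996, -0.003], [0.001, 0.003, -1.0]]
contact_force: [-15.4, -11.9, 36.9]
width: 0.0089
grasp_force: 92.8
```

drive_tool:
  moves:
    - [0,0,0,0,0,-2,1]
    - [0,0,0,0,0,0,-0.2]
    - [0,0,0,0,0,0,-0.2]
    - [0,0,0,0,0,0,-0.2]
    - [0,0,0,0,0,-15,-0.2]

```text
t: 39.08
tcp_pos: [0.5954, 0.1789, 0.0596]
ee_rot: [[0.996, 0.091, -0.004], [0.091, -0.996, -0.001], [-0.004, 0.0, -1.0]]
contact_force: [-0.2, 0.6, 1.4]
width: 0.0511
grasp_force: 0.0
```

drive_tool:
  moves:
    - [0,0,0,0,0,-35,-0.2]
    - [0,0,0,0,0,-40,-0.2]
    - [0,0,0,0,0,-30,-0.2]
    - [0,0,0,-6,20,0,-0.2]
    - [0,0,0,-10,35,0,-0.2]

```text
t: 39.5
tcp_pos: [0.5874, 0.1274, 0.1687]
ee_rot: [[0.995, 0.097, 0.004], [0.097, -0.995, 0.004], [0.005, -0.004, -1.0]]
contact_force: [1.0, -0.5, -0.6]
width: 0.0514
grasp_force: 0.0
```

drive_tool:
  moves:
    - [0,0,0,-12,38,0,-0.2]
    - [0,0,0,-12,38,0,-0.2]
    - [0,0,0,-8,30,0,-0.2]
    - [0,0,0,-5,16,0,-0.2]
    - [0,0,0,0,0,0,-0.2]

```text
t: 39.92
tcp_pos: [0.559, -0.0069, 0.1667]
ee_rot: [[0.996, 0.084, -0.001], [0.084, -0.996, -0.001], [-0.001, 0.001, -1.0]]
contact_force: [-0.4, 0.3, 1.1]
width: 0.0513
grasp_force: 0.0
```

drive_tool:
  moves:
    - [0,0,0,0,0,0,-0.2]
    - [0,0,0,0,0,0,-0.2]

```text
t: 40.08
tcp_pos: [0.5606, -0.0011, 0.1666]
ee_rot: [[0.996, 0.091, -0.0], [0.091, -0.996, 0.001], [0.0, -0.001, -1.0]]
contact_force: [-0.0, 0.4, -0.1]
width: 0.0511
grasp_force: 0.0
```

```bash
python3 - <<'E'
from h import *
s=st();plan([(560.6,-6.3,97,4.9)])
W=cloud('scene',cap('scene','scene7')[1])
print('a handle');comps(W,.05,.075,(.42,.72),(.14,.2),20)
print('b handle');comps(W,.05,.075,(.42,.72),(-.14,-.08),20)
print('cover bar');comps(W,.068,.09,(.4,.7),(-.3,-.2))
E
```

```text
t 40.08 tcp [ 0.5606 -0.0011  0.1666] w 0.0511 gf 0.0 F [-0.   0.4 -0.1] q [ -8.   28.    3.3 117.1  -2.8  35.  -87.5]
from [560.6  -1.1 166.6] heading 5.23 tilt [-0.     0.001 -1.   ]
wz 0.006 t [-0.4  5.2 69.6] rows 2 per [0.003] [-0.2  2.6 34.8]
a handle
  n224 px(331,183) c(600.5,160.8) 80.1x37.5 ang3.2 z67.2
b handle
  n212 px(218,209) c(511.7,-96.5) 80.6x36.8 ang4.1 z69.8
cover bar
  n221 px(170,250) c(550.3,-245.9) 80.1x14.2 ang-0.4 z78.3
```

```bash
python3 -c "
import cv2;a=cv2.imread('pics/scene7.png')[120:290,120:360];cv2.imwrite('pics/s7c.png',cv2.resize(a,None,fx=3.2,fy=3.2,interpolation=cv2.INTER_CUBIC))"
```

```text
(no output)
```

View pics/s7c.png

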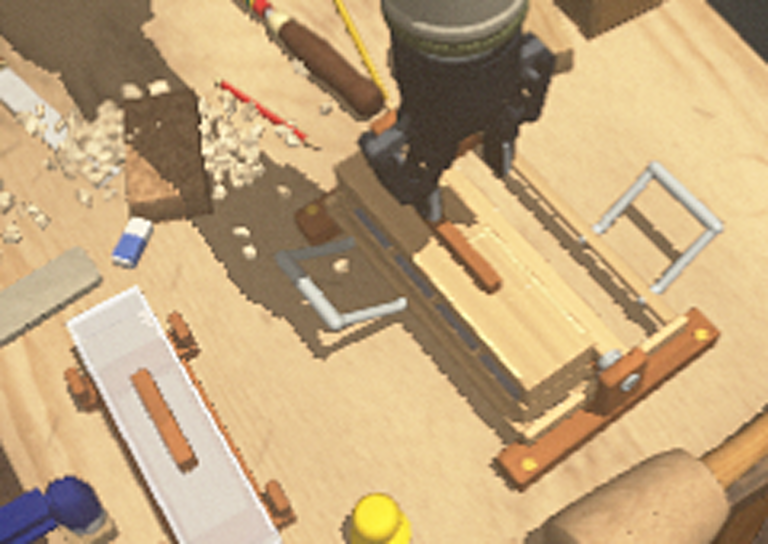

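drive_tool:
  moves:
    - [0,0,0.005,0,5,20,-0.2]
    - [0,0,0,0,0,25,-0.2]
    - [0,0,0,0,0,15,-0.2]
    - [0,0,0,0,0,7,-0.2]
    - [0,0,0,0,0,0,-0.2]

```text
t: 40.55
tcp_pos: [0.5601, -0.0062, 0.098]
ee_rot: [[0.996, 0.087, -0.003], [0.087, -0.996, 0.0], [-0.003, -0.001, -1.0]]
contact_force: [0.2, 1.2, 0.3]
width: 0.051
grasp_force: 0.0
```

drive_tool:
  moves:
    - [0,0,0,0,0,0,-0.2]
    - [0,0,0,0,0,0,-0.2]

```text
t: 40.72
tcp_pos: [0.5614, -0.0071, 0.1004]
ee_rot: [[0.996, 0.086, 0.001], [0.086, -0.996, 0.0], [0.001, -0.0, -1.0]]
contact_force: [-0.1, -0.1, -0.0]
width: 0.0516
grasp_force: 0.0
```

```bash
python3 - <<'E'
from h import *
s=st();plan([(560.6,-6.3,97.5,4.9)])
E
```

```text
t 40.72 tcp [ 0.5614 -0.0071  0.1004] w 0.0516 gf 0.0 F [-0.1 -0.1 -0. ] q [ -6.9  33.7   2.7 119.6  -3.3  26.6 -86.8]
from [561.4  -7.1 100.4] heading 4.91 tilt [ 0.001  0.    -1.   ]
wz 0.000 t [-0.7 -0.8  2.9] rows 1 per [0.] [-0.7 -0.8  2.9]
```

drive_tool:
  moves:
    - [0,0,0,0,-0.8,2.5,-0.2]
    - [0,0,0,0,0,0,0.5]
    - [0,0,0,0,0,0,0.6]
    - [0,0,0,0,0,0,1]
    - [0,0,0,0,0,0,1]
  squeeze: 50

```text
t: 41.13
tcp_pos: [0.5608, -0.007, 0.0974]
ee_rot: [[0.996, 0.085, 0.0], [0.085, -0.996, -0.0], [0.0, 0.0, -1.0]]
contact_force: [-0.9, -0.0, 1.8]
width: 0.0101
grasp_force: 51.6
```

drive_tool:
  moves:
    - [0,0,0,0,0,0,1]
    - [0,0,0,0,0,0,1]
    - [0,0,0,0,0,-3,1]
    - [0,0,0,0,0,-5,1]
    - [0,0,0,0,0,-7,1]

```text
t: 41.55
tcp_pos: [0.5602, -0.0069, 0.112]
ee_rot: [[0.996, 0.085, -0.001], [0.085, -0.996, -0.0], [-0.001, -0.0, -1.0]]
contact_force: [-0.4, -0.5, -2.5]
width: 0.0104
grasp_force: 51.1
```

drive_tool:
  moves:
    - [0,0,0,0,0,-10,1]
    - [0,0,0,0,0,-12,1]
    - [0,0,0,0,0,-15,1]
    - [0,0,0,0,0,-15,1]
    - [0,0,0,0,0,-8,1]

```text
t: 41.97
tcp_pos: [0.5613, -0.0069, 0.1744]
ee_rot: [[0.996, 0.085, 0.002], [0.085, -0.996, 0.0], [0.002, 0.0, -1.0]]
contact_force: [0.2, 1.0, -2.0]
width: 0.0105
grasp_force: 51.1
```

```bash
python3 - <<'E'
from h import *
s=st()
W=cloud('scene',cap('scene','scene8')[1])
print('tray_a floor');comps(W,.150,.19,(.42,.72),(-.1,.05),100)
print('knob feet');comps(W,.078,.095,(.42,.72),(-.1,.05),10)
print('offcut');comps(W,.025,.04,(.3,.48),(.12,.3),30)
print('mug');comps(W,.03,.11,(.65,.9),(.2,.4),100)
print('left');comps(W,.01,.2,(.42,.72),(.2,.33),30)
p=s2w(28,225);plan([(*p,178,5.1),(*p,40,5.1)])
E
```

```text
t 41.97 tcp [ 0.5613 -0.0069  0.1744] w 0.0105 gf 51.1 F [ 0.2  1.  -2. ] q [ -7.7  27.4   3.6 116.7  -2.8  35.9 -87.3]
tray_a floor
  n2092 px(270,192) c(560.4,-6.5) 238.9x61.3 ang5.1 z171.2
knob feet
  n51 px(238,179) c(478.8,-25.2) 34.9x11.1 ang8.4 z86.0
  n51 px(252,195) c(534.5,-20.5) 33.2x11.1 ang13.0 z86.5
  n55 px(265,210) c(586.0,-16.6) 36.8x9.3 ang6.4 z86.3
  n53 px(279,225) c(637.1,-11.6) 31.0x11.1 ang8.9 z86.6
  n31 px(312,235) c(695.9,39.4) 22.1x11.0 ang-81.3 z79.3
offcut
  n124 px(303,118) c(359.8,249.2) 108.8x52.1 ang34.7 z32.6
  n312 px(288,126) c(361.0,196.9) 91.4x44.1 ang-14.3 z33.1
mug
  n1188 px(410,204) c(756.4,294.3) 97.2x77.8 ang66.6 z70.4
left
  n88 px(401,190) c(716.4,286.8) 40.4x6.0 ang88.5 z79.5
from [561.8  -6.9 175.2] heading 4.85 tilt [ 0.004  0.    -1.   ]
wz -0.004 t [  25.1 -266.1   -2.8] rows 7 per [-0.001] [  3.6 -38.   -0.4]
wz -0.000 t [  0.   0. 138.] rows 4 per [-0.] [ 0.   0.  34.5]
```

drive_tool:
  moves:
    - [0,0,0,2,-15,0,1]
    - [0,0,0,3,-25,0,1]
    - [0,0,0,3,-30,0,1]
    - [0,0,0,3,-30,0,1]
    - [0,0,0,3,-30,0,1]

```text
t: 42.43
tcp_pos: [0.5633, 0.125, 0.1719]
ee_rot: [[0.996, 0.084, -0.0], [0.084, -0.996, -0.0], [-0.0, 0.0, -1.0]]
contact_force: [0.9, 0.7, -2.5]
width: 0.0105
grasp_force: 51.1
```

drive_tool:
  moves:
    - [0,0,0,3,-30,0,1]
    - [0,0,0,3,-30,0,1]
    - [0,0,0,3,-30,0,1]
    - [0,0,0,2,-28,0,1]
    - [0,0,0,0,-18,0,1]

```text
t: 42.85
tcp_pos: [0.5625, 0.2641, 0.1718]
ee_rot: [[0.996, 0.088, -0.0], [0.088, -0.996, 0.001], [-0.0, -0.001, -1.0]]
contact_force: [-0.3, 0.3, -2.3]
width: 0.0102
grasp_force: 51.1
```

drive_tool:
  moves:
    - [0,0,0,0,0,20,1]
    - [0,0,0,0,0,30,1]
    - [0,0,0,0,0,30,1]
    - [0,0,0,0,0,25,1]
    - [0,0,0,0,0,15,1]

```text
t: 43.27
tcp_pos: [0.5616, 0.2598, 0.0492]
ee_rot: [[0.996, 0.085, -0.003], [0.085, -0.996, -0.002], [-0.003, 0.001, -1.0]]
contact_force: [0.0, -0.7, -2.3]
width: 0.0105
grasp_force: 51.1
```

drive_tool:
  moves:
    - [0,0,0,0,0,5,1]
    - [0,0,0,0,0,0,1]
    - [0,0,0,0,0,0,1]

```text
t: 43.52
tcp_pos: [0.5633, 0.2603, 0.0475]
ee_rot: [[0.996, 0.085, 0.0], [0.085, -0.996, 0.0], [0.0, -0.0, -1.0]]
contact_force: [-0.3, 0.2, -1.9]
width: 0.0104
grasp_force: 51.1
```

```bash
python3 - <<'E'
from h import *
s=st();W=cloud('top',cap('top')[1])
print('knob feet');comps(W,.078,.095,(.42,.72),(-.1,.03),10)
print('tray_b ends');comps(W,.055,.07,(.42,.69),(-.06,.03),10)
print('tray_a');W=cloud('scene',cap('scene')[1]);comps(W,.035,.06,(.42,.72),(.2,.33),100)
E
```

```text
t 43.52 tcp [0.5633 0.2603 0.0475] w 0.0104 gf 51.1 F [-0.3  0.2 -1.9] q [ -32.2   41.1    3.2  113.2   -4.9   25.8 -110.5]
knob feet
  n267 px(271,164) c(637.2,3.6) 43.8x40.3 ang-0.9 z87.2
  n269 px(273,185) c(584.8,-0.5) 43.0x40.1 ang-0.7 z87.2
  n274 px(275,208) c(532.3,-5.4) 42.9x41.7 ang-27.4 z87.3
  n275 px(278,231) c(476.7,-9.3) 42.1x41.9 ang-1.6 z87.3
tray_b ends
  n110 px(272,151) c(672.5,0.5) 56.7x11.4 ang-82.8 z62.2
  n108 px(281,244) c(447.1,-17.9) 59.2x9.8 ang-85.1 z62.8
tray_a
  n1570 px(351,165) c(562.1,258.9) 238.0x63.5 ang5.0 z44.9
```

drive_tool:
  moves:
    - [0,0,0,0,0,6,1]
    - [0,0,0,0,0,4,1]
    - [0,0,0,0,0,1.5,1]
    - [0,0,0,0,0,0,1]
    - [0,0,0,0,0,0,1]

```text
t: 44.03
tcp_pos: [0.563, 0.2603, 0.0356]
ee_rot: [[0.996, 0.085, -0.0], [0.085, -0.996, -0.0], [-0.0, 0.0, -1.0]]
contact_force: [-0.5, -0.8, -2.0]
width: 0.0105
grasp_force: 51.1
```

drive_tool:
  moves:
    - [0,0,0,0,0,1,1]
    - [0,0,0,0,0,0.5,1]
    - [0,0,0,0,0,0,1]

```text
t: 44.28
tcp_pos: [0.5632, 0.2601, 0.0346]
ee_rot: [[0.996, 0.084, 0.0], [0.084, -0.996, 0.0], [0.0, 0.0, -1.0]]
contact_force: [-0.2, -1.7, 4.9]
width: 0.0105
grasp_force: 51.8
```

Touchdown; release and retreat, then verify.

drive_tool:
  moves:
    - [0,0,0,0,0,0,-0.2]
    - [0,0,0,0,0,0,-0.2]
    - [0,0,0,0,0,0,-0.2]
    - [0,0,0,0,0,-10,-0.2]
    - [0,0,0,0,0,-30,-0.2]

```text
t: 44.7
tcp_pos: [0.5611, 0.2595, 0.0716]
ee_rot: [[0.996, 0.085, -0.005], [0.085, -0.996, -0.003], [-0.006, 0.002, -1.0]]
contact_force: [0.1, 0.3, 0.9]
width: 0.0512
grasp_force: 0.0
```

drive_tool:
  moves:
    - [0,0,0,0,0,-40,-0.2]
    - [0,0,0,0,0,-40,-0.2]
    - [0,0,0,0,0,-40,-0.2]
    - [0,0,0,0,0,0,-0.2]
    - [0,0,0,0,0,0,-0.2]

```text
t: 45.12
tcp_pos: [0.5643, 0.2609, 0.1975]
ee_rot: [[0.996, 0.085, 0.005], [0.085, -0.996, 0.003], [0.005, -0.002, -1.0]]
contact_force: [0.1, 0.6, -1.3]
width: 0.0512
grasp_force: 0.0
```

```bash
python3 - <<'E'
from h import *
s=st();
for n in('top','scene'):
    W=cloud(n,cap(n,n+'9')[1])
    print('knob feet');comps(W,.078,.095,(.42,.72),(-.1,.03),10)
    print('tray_a');comps(W,.022,.06,(.42,.70),(.2,.33),100)
    print('cover');comps(W,.045,.065,(.4,.7),(-.3,-.2),100)
    print('handles');comps(W,.06,.075,(.42,.72),(.14,.2),20);comps(W,.06,.075,(.42,.72),(-.14,-.08),20)
E
```

```text
t 45.12 tcp [0.5643 0.2609 0.1975] w 0.0512 gf 0.0 F [ 0.1  0.6 -1.3] q [ -33.6   29.3    5.3  108.1   -3.8   42.4 -111.4]
knob feet
  n269 px(271,164) c(637.9,3.5) 44.0x40.4 ang-0.6 z86.9
  n268 px(273,185) c(584.9,-0.4) 43.4x40.1 ang-0.9 z87.5
  n276 px(275,208) c(532.4,-5.4) 43.0x41.8 ang-27.5 z87.2
  n275 px(278,231) c(476.5,-9.3) 42.0x41.6 ang88.3 z87.5
tray_a
  n2062 px(168,203) c(563.1,259.1) 237.8x62.1 ang4.9 z30.6
cover
  n2264 px(374,201) c(550.6,-245.6) 238.3x62.3 ang-0.5 z56.2
handles
  n182 px(200,181) c(601.3,172.1) 80.6x19.9 ang6.2 z67.6
  n199 px(318,216) c(512.8,-102.8) 80.0x24.4 ang4.2 z69.0
knob feet
  n229 px(243,176) c(477.7,-10.7) 42.2x41.9 ang-30.5 z87.7
  n242 px(257,191) c(532.4,-4.9) 42.7x41.2 ang4.5 z88.2
  n265 px(271,206) c(585.4,0.3) 43.7x41.9 ang-77.9 z87.7
  n276 px(285,222) c(637.5,3.4) 43.2x41.1 ang-33.9 z87.7
tray_a
  n1787 px(349,166) c(561.8,259.5) 238.8x64.8 ang5.2 z31.6
cover
  n2371 px(174,257) c(550.1,-245.9) 239.1x61.0 ang-0.6 z56.5
handles
  n168 px(333,181) c(600.0,171.2) 79.0x18.6 ang3.0 z68.4
  n178 px(217,210) c(511.9,-103.8) 82.0x22.4 ang5.0 z70.0
```

View pics/scene9.png

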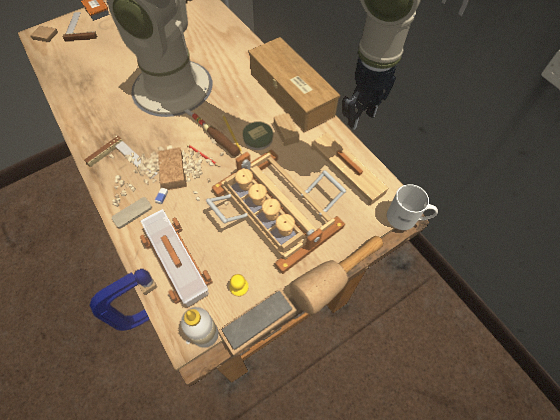

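```bash
python3 -c "
from rig import arm
print(arm.close_job())"
```

```text
the job is handed in; nothing more can be done
None
```

The job is handed in at about 45 s of the 210 s allowed. By the last camera check, all four knobs stand on their heads in the receiving tray, both leaves are open, the emptied tray lies mouth down on the bench left of the stand, and the cover is in its rest; the hand-in returned no verdict.

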